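Set the desiccator's drying timer four clicks and start it

TASK

With a fingertip pushing the upright fin on the dial, turn the click-stop dial on the drying console clockwise (seen from above) by exactly four clicks, never past the fourth, and leave it resting in that click-stop; do not pinch the fin. Then press the round start key on the same console right down with a fingertip, let it spring back up and draw the hand clear. Leave the rod model, the file, the rubber wheel and the build tray where they lie.

Things in the scene. Friction and masses are not known exactly. Their poses are not given: they have to be found in the camera images.
- dial (a joint): Dial angle, rad: 0 at the start (off stop, fin at the long tick), growing clockwise from above. Click-stops every 0.524 rad (30 degrees). About 5 N on the fin, 32 mm from the axis, starts it out of a stop; half-way (0.26 rad) it clicks and springs ahead by itself into the next stop, leaving the fingertip behind, and stays. Four clicks = 2.09 rad. It cannot turn anticlockwise from off.
- dial_axis (a point): The dial: a flat black upright-axis disc 94 mm across and 10 mm thick on top of the grey console. This point lies on its axis, on the upper face of the disc (72 mm above the bench). Its x axis points along the fin, outwards, and turns with the dial; z is up.
- fin_push (a point): The fin: a plain aluminium radial bar on the disc, 34 mm long (10 to 44 mm from the axis), 10 mm thick, 24 mm high above the disc. This point is on its rear side face (the one to push for clockwise), 32 mm from the axis, 12 mm above the disc; its y axis points out of that face, so push along -y. It turns with the dial.
- fin_rear: The rear half of the fin's thickness (34 x 5 x 24 mm), origin at its centre; carries the face pushed for clockwise turning.
- fin_lead: The leading half of the fin's thickness (34 x 5 x 24 mm), origin at its centre. Both halves pressed by the fingers at once is a pinch.
- start (a joint): Start key travel in m: 0 up, 0.006 fully down; a spring returns it (5 N takes it fully down).
- start_top (a point): Centre of the top of the round start key, 28 mm across, in a round black housing 44 mm across on the console top, 82 mm above the bench (22 mm above the console), 135 mm from the dial's axis. It is pressed straight down.
- console: The fixed grey drying console, a box 150 (x) x 250 (y) x 60 mm high, origin under its centre on the bench. The dial's axis is at y = -55 mm, the start key at y = +80 mm, both at x = 0 of its frame. At the start the fin points 30 degrees clockwise of its +x.
- rod_model: Loose translucent resin spinal rod model, 158 mm long along its x, with three round heads 16 mm across and 17 mm high; origin on the bench under its middle. Leave alone.
- riffler: Loose steel riffler file, 175 mm long along its x, 9 mm thick; origin on the bench under its middle. Leave alone.
- wheel: Loose grey rubber polishing wheel lying flat, 60 mm across, 14 mm thick; origin under its centre. Leave alone.
- tray: Loose blue anodized build tray, 110 x 110 mm, 18 mm high; origin under its centre. Leave alone.

How it is judged:
By the outcome, as a careful person would: the job done as asked, in the order asked, and still so for the second after the job is handed in, with the robot touching nothing.
It also fails if it takes over 54 s, if anything falls off the work surface, if the arm or the gripper's body presses on something with over 40 N, if the wrist force passes 120 N, or if a joint passes its speed limit or range.

ROBOT

A 6-joint arm with a two-finger parallel gripper is mounted at the origin on the work surface. World frame = base frame: x ahead of the robot, y to its left, z up, the work surface at z = 0. Lengths are in m, angles in rad, forces in N, time in s.
With the tool pointing down it reaches from about 0.375 to 0.9 m from the base axis. Payload 3.1 kg.
Tool frame: the origin (TCP) lies on the centre line of the jaws, within the pads' length; the fingertips stand robot.tip_reach ahead of it and the grasp point (between the pads) is the TCP (robot.tip_reach is the distance from the TCP to the fingertips, in m); z points along the fingers, y is the direction in which the jaws open and shut (so a half turn about z gives the same grasp; the last joint's range is limited). The gripper opens to 87 mm and grips with 3 to 60 N. Pads are 19 mm wide; open, the fingers measure 117 mm over their backs; the gripper's body (75 mm by 190 mm) begins 51 mm behind the grasp point.
Start: joints at [-1.347, 0.527, 1.433, -0, 1.181, -0.178], TCP at [0.245, -0.575, 0.242] pointing down, gripper open.
Joint ranges: [-3.08, 3.08], [-0.75, 2.2], [0.22, 2.44], [-1.43, 4.57], [0, 2.65], [-2.85, 2.85]. Speed limits (rad/s): [2.79, 2.79, 3.14, 3.14, 3.14, 3.14].

INTERFACE

Orientations are given as a unit quaternion [x, y, z, w].
In Python, from rig import telemetry, viewer, robot gives the robot as it stands. The module is installed in compiled form; this text tells all that it offers.
- The arm moves only by the tool step_arm, never from a script. Its argument "targets" is a list of rows, each an object of numbers: "dx", "dy", "dz": the shift along the tool's x, y, z in m; "rx", "ry", "rz": the turn, a rotation vector about the tool's x, y, z in degrees. In form: [{"dx": .., "dy": .., "dz": .., "rx": .., "ry": .., "rz": ..}, ...]. A call has exactly 5 rows; each row is the pose to reach, as a shift and turn from the pose measured when the call began, along the tool's axes at that moment; what a row does not reach only later rows make up. A row lasts 1/8 s, in which the tool goes at most 62.5 mm and 10.7 degrees, less where a joint would pass 70% of its speed; a pose out of reach is approached as far as the arm can. A call with a gripper value outside its range is refused whole. "gripper" is the opening, from 0 (shut) to 1 (fully open), set as the call begins (left out, the last holds). The fingers move at their own pace and stop on an object; "force" is the grip in N (left out, the last holds). Time passes only in rows, so rows that repeat a pose let the fingers close, or fill a call up. It gives the time, the measured TCP pose, the force and the opening at its end, in the units of the state.
- telemetry.get_obs(): the state, without advancing time (a new reading comes with each control period).
- viewer.camera(name): name is "scene" or "top" or "wrist"; returns a dict with "img" (400x640x3 uint8, blue, green, red), "depth" (400x640 float32, m along the optical axis (not along the pixel's ray), 0 where there is no reading), "K" (3x3 intrinsics, pixels), "k1" (the pictures are not rectified: a ray, as slopes to the right and down, at radius r is drawn at 1 + k1 r^2 times it, then the intrinsics apply), "R" (3x3) and "t" (3): a world point X has camera coordinates R X + t. Camera axes: x right, y down, z forward; pixel columns grow to the right and rows downward; lengths in m; the calibration is good to about 2 mm. A picture is of the moment at which its call begins.
- robot.hand_in(): hands the job in, once; it reports no verdict.
The state is a dict: "time": time; "q": joint angles; "joint_velocities": joint speeds; "joint_torque": joint torques, N m; "position": TCP position; "tool_rot": TCP orientation; "ft_force": force on the tool from outside, world axes, zero at the start; "moment": the same for the moment, N m; "grip_width": finger opening in m.
Only numpy, scipy, OpenCV 4.12 (cv2) and the standard library are available. Lean on these libraries where they do the work, as an engineer would, in place of code of your own. Each camera call takes 0.05 s, during which the arm holds its last target.

## Working session

There is one attempt and no reset: what is moved stays moved. The work goes in short steps, Python scripts to look and compute and a tool call to move; the robot and the scene stay as the last step left them, time stands still between calls to the robot, and variables do not carry over. Pictures are saved under pics/ and viewed, and the job is handed in when it is done.

Besides the shell and the picture viewer there is one more tool, called in YAML: its name, and indented under it one key for each argument. step_arm: Moves the arm, as the interface text tells. Its arguments: {"type":"object","properties":{"targets":{"type":"array"},"gripper":{"type":"number"},"force":{"type":"number"}},"required":["targets"]}

```bash
mkdir -p pics
python3 - <<'E'
from rig import telemetry, viewer, robot
import cv2,numpy as np
print(telemetry.get_obs()); print(robot.tip_reach)
for n in("scene","top"):
    c=viewer.camera(n); cv2.imwrite(f"pics/{n}0.png",c["img"]); np.savez(f"{n}0.npz",**c)
    print(n,c["K"],c["k1"],c["R"],c["t"])
E
```

```text
{'time': 0.0, 'q': array([-1.34648655e+00,  5.28449532e-01,  1.43392781e+00, -2.69134925e-05,
        1.18137198e+00, -1.78505557e-01]), 'joint_velocities': array([ 1.42334643e-03,  1.85192497e-04,  6.95445413e-05, -1.03071787e-03,
       -2.47062858e-04, -1.51385124e-04]), 'joint_torque': array([ 7.88881425e-04, -4.40038562e+01, -1.76591635e+01,  6.33549294e-02,
        5.82338660e-02, -1.58999601e-04]), 'position': array([ 0.24486506, -0.57427414,  0.24057369]), 'tool_rot': array([ 9.79784352e-01,  2.00053643e-01, -3.71343658e-05, -1.07776503e-03]), 'ft_force': array([-0.93749499,  0.48639569, -0.86845327]), 'moment': array([-0.00424437, -0.0133295 ,  0.02760164]), 'grip_width': 0.08700266744970299}
0.019
scene [[383.79573107   0.         328.84824461]
 [  0.         383.79573107 195.21253728]
 [  0.           0.           1.        ]] 0.026330563603853017 [[ 0.12623614  0.99196269 -0.00862927]
 [ 0.83887014 -0.11138878 -0.53281275]
 [-0.52949157  0.06002139 -0.84618917]] [-0.06251833 -0.45053451  1.23200184]
top [[473.12562191   0.         320.62854878]
 [  0.         473.12562191 199.37428058]
 [  0.           0.           1.        ]] -0.13573594253091428 [[-0.02187061 -0.99930598  0.03015354]
 [-0.98767901  0.01692173 -0.15557582]
 [ 0.15495759 -0.03318456 -0.98736363]] [-0.00390914  0.58626394  0.91823065]
```

View pics/scene0.png

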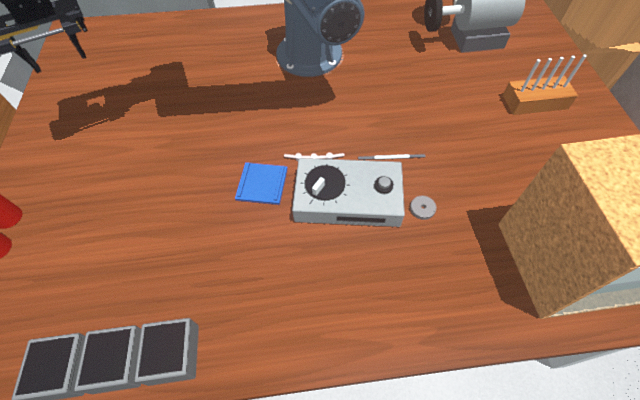

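View pics/top0.png

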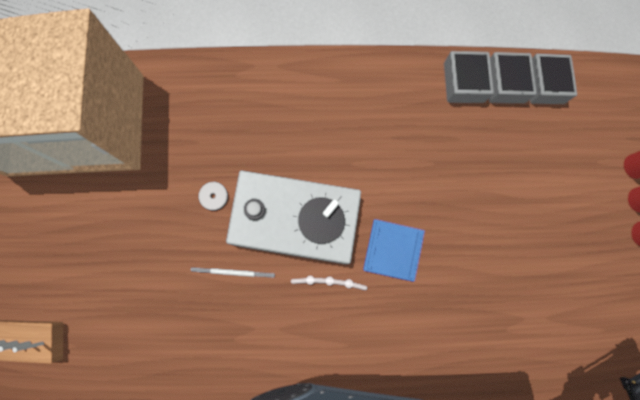

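The top view shows the dial at about (322,220), the fin pointing to (333,206) and the key at (255,210). The scene view agrees. Next I'll measure them.

```bash
cat > h.py <<'E'
import numpy as np,cv2
def ray(c,uv):
    K=c["K"];k=float(c["k1"]);p=np.array([(uv[0]-K[0,2])/K[0,0],(uv[1]-K[1,2])/K[1,1]])
    s=p.copy()
    for _ in range(20): s=p/(1+k*(s@s))
    d=c["R"].T@np.array([s[0],s[1],1]);o=-c["R"].T@c["t"]; return o,d
def plane(c,uv,z):
    o,d=ray(c,uv); return o+d*(z-o[2])/d[2]
def proj(c,X):
    p=c["R"]@np.asarray(X,float)+c["t"]; s=p[:2]/p[2]; s=s*(1+float(c["k1"])*(s@s))
    return np.array([c["K"][0,0]*s[0]+c["K"][0,2],c["K"][1,1]*s[1]+c["K"][1,2]])
def rectify(c,cx,cy,z,half,n):
    # metric picture of the plane z : up=+x, left=+y
    mx=np.zeros((n,n),np.float32);my=mx.copy()
    for i in range(n):
        for j in range(n):
            X=[cx+half-2*half*i/n, cy+half-2*half*j/n, z]; mx[i,j],my[i,j]=proj(c,X)
    return cv2.remap(c["img"],mx,my,cv2.INTER_CUBIC)
E
python3 - <<'E'
from h import *
for n,box in(("top",(285,190,365,250)),("scene",(300,160,348,205))):
    c=dict(np.load(n+"0.npz")); g=cv2.cvtColor(c["img"],cv2.COLOR_BGR2GRAY)
    x0,y0,x1,y1=box
    print(n)
    m=(g<75).astype(np.uint8); mm=np.zeros_like(m); mm[y0:y1,x0:x1]=m[y0:y1,x0:x1]
    cs,_=cv2.findContours(mm,0,1); q=max(cs,key=cv2.contourArea); h=cv2.convexHull(q)
    P=np.array([plane(c,p[0],.072)[:2] for p in h]); A=np.c_[2*P,np.ones(len(P))]; s=np.linalg.lstsq(A,(P**2).sum(1),rcond=None)[0]
    print("dial",s[:2],np.sqrt(s[2]+s[:2]@s[:2]),len(P))
    kb=(240,195,272,226) if n=="top" else (372,172,397,196)
    x0,y0,x1,y1=kb; mm=np.zeros_like(m); mm[y0:y1,x0:x1]=(g<110)[y0:y1,x0:x1]
    cs,_=cv2.findContours(mm,0,1); q=max(cs,key=cv2.contourArea); e=cv2.fitEllipse(q); print("key",e,plane(c,e[0],.075))
    # console top corners
    v=c["img"]; x0,y0,x1,y1=(300,190,350,225) if n=="top" else (305,170,340,200)
    mm=np.zeros_like(m); mm[y0:y1,x0:x1]=(g>170)[y0:y1,x0:x1]
    for q in cv2.findContours(mm,0,1)[0]:
        if cv2.contourArea(q)>15: print("bright",cv2.minAreaRect(q))
    d=c["depth"]; print([float(d[int(b),int(a)]) for a,b in((322,225),(255,210))])
    s=proj; 
    cv2.imwrite(f"pics/{n}_z.png",cv2.resize(c["img"][150:300,180:440] if n=="top" else c["img"][140:240,280:440],None,fx=3 if n=="top" else 5,fy=3 if n=="top" else 5,interpolation=cv2.INTER_CUBIC))
E
```

```text
top
dial [ 0.5285371  -0.10561024] 0.043823379402700806 10
key ((253.6456756591797, 208.7860565185547), (17.681758880615234, 22.013071060180664), 127.97721862792969) [0.56504236 0.11780111 0.075     ]
bright ((324.5, 207.0), (34.0, 49.0), 90.0)
[0.9301457405090332, 0.9184536933898926]
scene
dial [ 0.5446372  -0.01531566] 0.04586451388877374 24
key ((383.2479553222656, 184.7516632080078), (16.160625457763672, 17.300582885742188), 75.23877716064453) [0.57171253 0.1155615  0.075     ]
bright ((310.5, 196.0), (6.0, 11.0), 90.0)
bright ((318.280517578125, 185.02439880371094), (7.964861869812012, 16.86676788330078), 38.65980529785156)
[0.9033045768737793, 0.9275746941566467]
```

View pics/top_z.png

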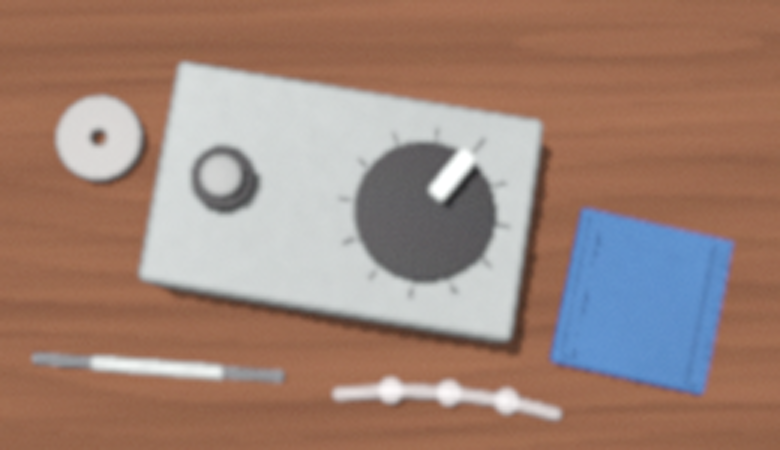

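View pics/scene_z.png

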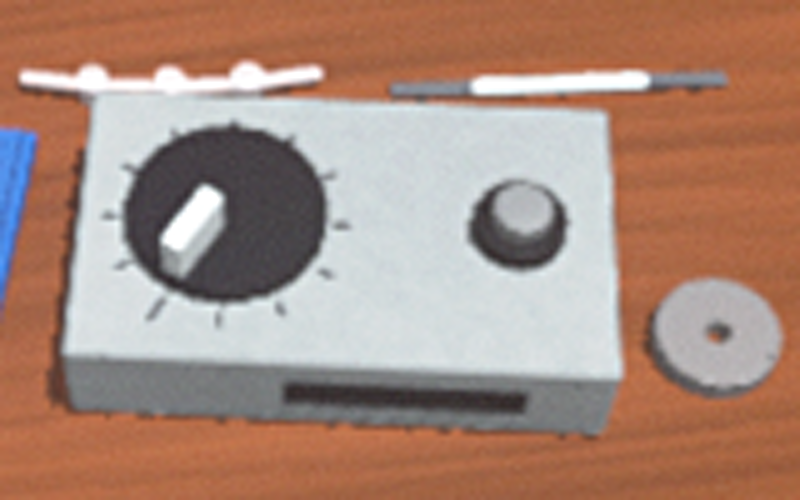

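Run:
```python
from h import *
c=dict(np.load("top0.npz"))
g=cv2.cvtColor(c["img"],cv2.COLOR_BGR2GRAY)
print(g[212:232:4,300:346:4])
for n,u0,r in(("top",(321.7,220.7),27),("scene",(325.3,182.5),24)):
    c=dict(np.load(n+"0.npz")); g=cv2.cvtColor(c["img"],cv2.COLOR_BGR2GRAY)
    z=np.zeros_like(g); cv2.circle(z,(int(u0[0]),int(u0[1])),r,1,-1)
    m=((g<120)&(z>0)).astype(np.uint8); m=cv2.morphologyEx(m,cv2.MORPH_OPEN,np.ones((5,5),np.uint8))
    q=max(cv2.findContours(m,0,1)[0],key=cv2.contourArea);h=cv2.convexHull(q)
    P=np.array([plane(c,p[0],.072)[:2] for p in h])
    A=np.c_[2*P,np.ones(len(P))]; s=np.linalg.lstsq(A,(P**2).sum(1),rcond=None)[0]
    print(n,"dial",s[:2],np.sqrt(s[2]+s[:2]@s[:2]),len(P),cv2.minEnclosingCircle((P*1000).astype(np.float32)))
c=dict(np.load("top0.npz"))
Z=lambda a,b:(180+(a+.5)/3-.5,150+(b+.5)/3-.5)
for nm,p,z in(("dialc",(425,212),.072),("keytop",(220,174),.082),("hous",(224,179),.075),("c1",(181,64),.06),("c2",(542,122),.06),("c3",(512,341),.06),("c4",(140,278),.06),
 ("fin out",(466,155),.096),("fin in",(439,193),.096)): print(nm,plane(c,Z(*p),z))
c=dict(np.load("scene0.npz"))
Z=lambda a,b:(280+(a+.5)/5-.5,140+(b+.5)/5-.5)
for nm,p,z in(("dialc",(226,212),.072),("keytop",(522,207),.082),("c1",(96,98),.06),("c2",(606,114),.06),("c3",(622,378),.06),("c4",(64,354),.06),("finout",(175,240),.096),("finin",(212,190),.096),("fo l",(162,236),.096),("fo r",(185,246),.096),("fi l",(205,184),.096),("fi r",(222,190),.096)): print(nm,plane(c,Z(*p),z))
```

```text
[[117  98  98  96  96  94 244 255 106  81  85 176]
 [101 100  98  97  94  94 127 141  78  90  89 142]
 [100 100  98  96  95  95  94  88  91  90  86  98]
 [100  99  98  96  95  93  93  93  92  90  90 101]
 [116  98  96  96  95  95  94  90  90  88  88 156]]
top dial [ 0.54048702 -0.01500893] 0.044983525778235174 27 ((540.6338500976562, -15.169261932373047), 45.566741943359375)
scene dial [ 0.54397347 -0.01506883] 0.0473917758153624 17 ((544.285888671875, -14.98172664642334), 48.49120330810547)
dialc [ 0.5401965  -0.01495063  0.072     ]
keytop [0.56629615 0.1182951  0.082     ]
hous [0.56393321 0.11644778 0.075     ]
c1 [0.64483724 0.14721134 0.06      ]
c2 [ 0.60099015 -0.09555905  0.06      ]
c3 [ 0.45498406 -0.07078271  0.06      ]
c4 [0.50096213 0.17381711 0.06      ]
fin out [ 0.57391609 -0.04135416  0.096     ]
fin in [ 0.54958872 -0.02337632  0.096     ]
dialc [ 0.54462148 -0.01503295  0.072     ]
keytop [0.56639591 0.11758569 0.082     ]
c1 [ 0.46177185 -0.06879561  0.06      ]
c2 [0.5041413  0.17396385 0.06      ]
c3 [0.6474129  0.14823878 0.06      ]
c4 [ 0.60293119 -0.09513603  0.06      ]
finout [ 0.57266965 -0.0406442   0.096     ]
finin [ 0.54821151 -0.02135938  0.096     ]
fo l [ 0.56981429 -0.04610383  0.096     ]
fo r [ 0.57638759 -0.03662271  0.096     ]
fi l [ 0.54454328 -0.02409028  0.096     ]
fi r [ 0.54880326 -0.0169207   0.096     ]
```

```bash
cat >> h.py <<'E'
from scipy.spatial.transform import Rotation as Ro
AX=np.array([.5425,-.015]); PHI0=-40.2
def tip(phi,off,r=.032):
    a=np.radians(phi);u=np.array([np.cos(a),np.sin(a)]);n=np.array([-u[1],u[0]])
    return AX+r*u+off*n
def Rt(psi): # tool down, tool x at angle psi
    return Ro.from_euler('z',psi,degrees=True)*Ro.from_euler('x',180,degrees=True)
def rows(poses,o=None):
    from rig import telemetry
    o=o or telemetry.get_obs(); R0=Ro.from_quat(o["tool_rot"]);p0=o["position"]
    for (x,y,z,psi) in poses:
        d=R0.inv().apply(np.array([x,y,z])-p0); r=(R0.inv()*Rt(psi)).as_rotvec(degrees=True)
        print('{"dx":%.4f,"dy":%.4f,"dz":%.4f,"rx":%.1f,"ry":%.1f,"rz":%.1f}'%(*d,*r))
def show():
    from rig import telemetry
    o=telemetry.get_obs();R=Ro.from_quat(o["tool_rot"]).as_matrix()
    print("t %.2f"%o["time"],o["position"].round(4),"psi %.1f"%np.degrees(np.arctan2(R[1,0],R[0,0])),"F",o["ft_force"].round(1),"w %.4f"%o["grip_width"])
def go(x,y,z,psi,o=None): # one straight call: 5 rows
    from rig import telemetry
    o=o or telemetry.get_obs();p=o["position"];R=Ro.from_quat(o["tool_rot"]).as_matrix();s=np.degrees(np.arctan2(R[1,0],R[0,0]))
    T=np.array([x,y,z]);D=np.linalg.norm(T-p);n=int(max(1,np.ceil(D/.06),np.ceil(abs(psi-s)/10.5)))
    rows([tuple(p+(T-p)*min(1,k/n))+(s+(psi-s)*min(1,k/n),) for k in range(1,6)],o);print("rows needed",n)
E
python3 -c "
from h import *
t=tip(PHI0,.030);print(t);go(*t,.2,PHI0+180)"
```

```text
[ 0.5863052  -0.01274077]
{"dx":0.0445,"dy":-0.0319,"dz":0.0035,"rx":-0.1,"ry":-0.0,"rz":-9.7}
{"dx":0.0890,"dy":-0.0638,"dz":0.0069,"rx":-0.1,"ry":-0.0,"rz":-19.5}
{"dx":0.1336,"dy":-0.0957,"dz":0.0104,"rx":-0.1,"ry":-0.0,"rz":-29.2}
{"dx":0.1781,"dy":-0.1276,"dz":0.0139,"rx":-0.1,"ry":-0.1,"rz":-38.9}
{"dx":0.2226,"dy":-0.1595,"dz":0.0173,"rx":-0.1,"ry":-0.1,"rz":-48.6}
rows needed 12
```

step_arm:
  targets:
    - {"dx": 0.0445, "dy": -0.032, "dz": 0.0035, "rz": -9.7}
    - {"dx": 0.089, "dy": -0.064, "dz": 0.007, "rz": -19.5}
    - {"dx": 0.1335, "dy": -0.0955, "dz": 0.0105, "rz": -29}
    - {"dx": 0.178, "dy": -0.1275, "dz": 0.014, "rz": -39}
    - {"dx": 0.2225, "dy": -0.1595, "dz": 0.017, "rz": -48.5}
  gripper: 0
  force: 20

```text
invalid input
```

```bash
python3 -c "
from h import *
show();t=tip(PHI0,.030);go(*t,.2,PHI0+180)"
```

```text
t 0.10 [ 0.2449 -0.5744  0.2407] psi 23.1 F [-0.3 -0.5 -0.7] w 0.0867
{"dx":0.0445,"dy":-0.0319,"dz":0.0035,"rx":-0.1,"ry":-0.0,"rz":-9.7}
{"dx":0.0890,"dy":-0.0638,"dz":0.0069,"rx":-0.1,"ry":-0.0,"rz":-19.5}
{"dx":0.1336,"dy":-0.0957,"dz":0.0104,"rx":-0.1,"ry":-0.0,"rz":-29.2}
{"dx":0.1781,"dy":-0.1276,"dz":0.0139,"rx":-0.1,"ry":-0.1,"rz":-38.9}
{"dx":0.2226,"dy":-0.1595,"dz":0.0173,"rx":-0.1,"ry":-0.1,"rz":-48.6}
rows needed 12
```

Every row must carry all six keys, it seems.

step_arm:
  targets:
    - {"dx": 0.0445, "dy": -0.032, "dz": 0.0035, "rx": 0, "ry": 0, "rz": -9.7}
    - {"dx": 0.089, "dy": -0.064, "dz": 0.007, "rx": 0, "ry": 0, "rz": -19.5}
    - {"dx": 0.1335, "dy": -0.0955, "dz": 0.0105, "rx": 0, "ry": 0, "rz": -29}
    - {"dx": 0.178, "dy": -0.1275, "dz": 0.014, "rx": 0, "ry": 0, "rz": -39}
    - {"dx": 0.2225, "dy": -0.1595, "dz": 0.017, "rx": 0, "ry": 0, "rz": -48.5}
  gripper: 0
  force: 20

```text
time: 0.72
position: [0.3876, -0.3387, 0.2237]
tool_rot: [0.81, 0.587, 0.0, -0.001]
ft_force: [0.9, -0.0, 0.2]
grip_width: 0.0448
```

```bash
python3 -c "
from h import *
show();t=tip(PHI0,.030);go(*t,.2,PHI0+180)"
```

```text
t 0.72 [ 0.3876 -0.3387  0.2237] psi 71.9 F [ 0.9 -0.   0.2] w 0.0448
{"dx":0.0531,"dy":0.0125,"dz":0.0035,"rx":-0.1,"ry":-0.1,"rz":-9.7}
{"dx":0.1062,"dy":0.0250,"dz":0.0070,"rx":-0.1,"ry":-0.1,"rz":-19.4}
{"dx":0.1592,"dy":0.0375,"dz":0.0104,"rx":-0.0,"ry":-0.1,"rz":-29.1}
{"dx":0.2123,"dy":0.0500,"dz":0.0139,"rx":-0.0,"ry":-0.1,"rz":-38.8}
{"dx":0.2654,"dy":0.0625,"dz":0.0174,"rx":-0.0,"ry":-0.1,"rz":-48.5}
rows needed 7
```

step_arm:
  targets:
    - {"dx": 0.053, "dy": 0.0125, "dz": 0.0035, "rx": 0, "ry": 0, "rz": -9.7}
    - {"dx": 0.106, "dy": 0.025, "dz": 0.007, "rx": 0, "ry": 0, "rz": -19.4}
    - {"dx": 0.159, "dy": 0.0375, "dz": 0.0105, "rx": 0, "ry": 0, "rz": -29}
    - {"dx": 0.212, "dy": 0.05, "dz": 0.014, "rx": 0, "ry": 0, "rz": -39}
    - {"dx": 0.2655, "dy": 0.0625, "dz": 0.017, "rx": 0, "ry": 0, "rz": -48.5}

```text
time: 1.35
position: [0.5302, -0.1041, 0.2068]
tool_rot: [0.495, 0.869, 0.001, -0.001]
ft_force: [1.0, -0.5, -0.1]
grip_width: 0.0019
```

```bash
python3 -c "
from h import *
show();t=tip(PHI0,.030);go(*t,.16,PHI0+180)
from rig import viewer
for n in('wrist','scene'):
    c=viewer.camera(n);cv2.imwrite('pics/%s1.png'%n,c['img']);np.savez(n+'1.npz',**c)
"
```

```text
t 1.35 [ 0.5302 -0.1041  0.2068] psi 120.7 F [ 1.  -0.5 -0.1] w 0.0019
{"dx":0.0249,"dy":0.0474,"dz":0.0235,"rx":0.0,"ry":-0.2,"rz":-9.6}
{"dx":0.0498,"dy":0.0948,"dz":0.0469,"rx":0.0,"ry":-0.2,"rz":-19.1}
{"dx":0.0498,"dy":0.0948,"dz":0.0469,"rx":0.0,"ry":-0.2,"rz":-19.1}
{"dx":0.0498,"dy":0.0948,"dz":0.0469,"rx":0.0,"ry":-0.2,"rz":-19.1}
{"dx":0.0498,"dy":0.0948,"dz":0.0469,"rx":0.0,"ry":-0.2,"rz":-19.1}
rows needed 2
```

View pics/wrist1.png

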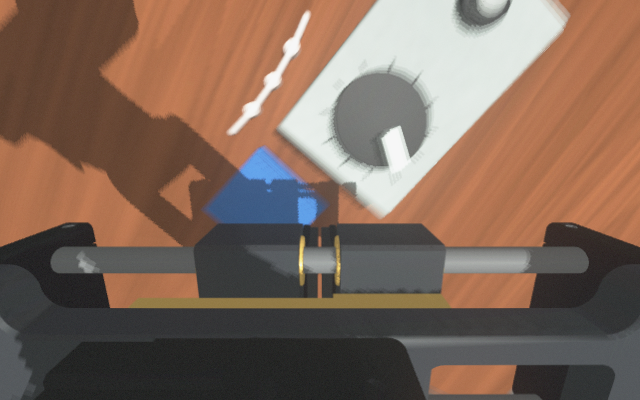

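View pics/scene1.png

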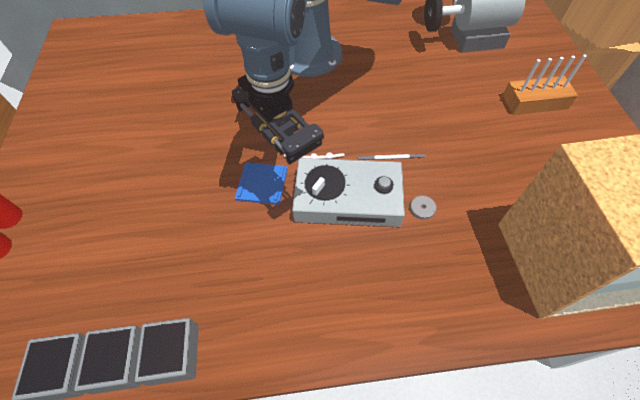

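Run:
```python
from h import *
from rig import telemetry
c=dict(np.load("wrist1.npz"));o=telemetry.get_obs();R0=Ro.from_quat(o["tool_rot"]);p0=o["position"]
d=c["depth"]
print("cam in tool",R0.inv().apply(-c["R"].T@c["t"]-p0))
for v in(226,235,245,260,275,290,300,312):
  L=[]
  for u in(60,150,198,220,250,280,297,306,312,320,330,338,345,400,440,460):
    z=d[v,u]
    if z==0: L.append("--");continue
    org,r=ray(c,(u,v)); r=r/(c["R"][2]@r); X=R0.inv().apply(org+r*z-p0)
    L.append("%d:%d,%d,%d"%(u,*(X*1000)))
  print(v,L)
```

```text
cam in tool [ 0.06609548 -0.00304298 -0.14434921]
226 ['60:35,-87,-58', '150:-58,-227,205', '198:-58,-163,204', '220:35,-34,-59', '250:35,-25,-59', '280:36,-15,-60', '297:35,-10,-59', '306:9,-11,13', '312:-58,-13,205', '320:-58,-2,205', '330:9,3,14', '338:35,2,-59', '345:35,5,-59', '400:36,22,-60', '440:-59,157,207', '460:-59,182,205']
235 ['60:34,-82,-64', '150:-71,-230,205', '198:-71,-165,205', '220:35,-32,-67', '250:35,-23,-66', '280:36,-14,-68', '297:36,-9,-67', '306:9,-10,0', '312:7,-7,4', '320:-71,-2,205', '330:10,2,-1', '338:34,2,-64', '345:35,4,-67', '400:35,20,-66', '440:-71,157,205', '460:-72,184,206']
245 ['60:32,-80,-67', '150:-85,-232,205', '198:35,-35,-74', '220:36,-29,-75', '250:35,-21,-74', '280:35,-13,-74', '297:36,-9,-75', '306:9,-9,-13', '312:7,-7,-10', '320:-85,-2,205', '330:7,2,-10', '338:33,2,-69', '345:35,3,-75', '400:36,18,-75', '440:36,28,-75', '460:-85,185,204']
260 ['60:28,-79,-69', '150:28,-53,-69', '198:31,-35,-75', '220:31,-29,-75', '250:31,-21,-75', '280:31,-13,-75', '297:31,-9,-74', '306:28,-7,-69', '312:28,-5,-68', '320:28,-2,-68', '330:28,0,-68', '33
[... 513 characters left out ...]
, '312:-5,-6,-30', '320:-154,-2,205', '330:-5,1,-31', '338:19,2,-70', '345:22,3,-75', '400:22,19,-75', '440:22,30,-74', '460:-154,194,205']
300 ['60:15,-82,-70', '150:22,-48,-79', '198:22,-35,-79', '220:22,-29,-79', '250:22,-21,-79', '280:22,-13,-79', '297:22,-9,-79', '306:21,-6,-79', '312:22,-5,-79', '320:22,-2,-79', '330:22,0,-79', '338:22,1,-80', '345:21,3,-78', '400:22,18,-79', '440:21,29,-78', '460:-170,196,205']
312 ['60:24,-64,-86', '150:24,-43,-87', '198:23,-32,-86', '220:24,-26,-87', '250:24,-19,-87', '280:23,-12,-86', '297:23,-8,-86', '306:23,-6,-86', '312:23,-4,-86', '320:23,-2,-85', '330:24,0,-86', '338:24,1,-87', '345:24,2,-87', '400:24,15,-87', '440:23,25,-86', '460:23,30,-86']
```

step_arm:
  targets:
    - {"dx": 0.025, "dy": 0.0475, "dz": 0.0, "rx": 0, "ry": 0, "rz": -9.5}
    - {"dx": 0.05, "dy": 0.095, "dz": 0.0, "rx": 0, "ry": 0, "rz": -19.1}
    - {"dx": 0.05, "dy": 0.095, "dz": 0.047, "rx": 0, "ry": 0, "rz": -19.1}
    - {"dx": 0.05, "dy": 0.095, "dz": 0.047, "rx": 0, "ry": 0, "rz": -19.1}
    - {"dx": 0.05, "dy": 0.095, "dz": 0.047, "rx": 0, "ry": 0, "rz": -19.1}

```text
time: 2.08
position: [0.5871, -0.0104, 0.1605]
tool_rot: [0.344, 0.939, 0.002, -0.001]
ft_force: [0.2, -0.2, 1.2]
grip_width: 0.0006
```

```bash
python3 -c "
from h import *
show();t=tip(PHI0,.030);go(*t,.1,PHI0+180)
from rig import viewer
for n in('wrist','scene'):
    c=viewer.camera(n);cv2.imwrite('pics/%s2.png'%n,c['img'] if n=='wrist' else cv2.resize(c['img'][100:260,240:480],None,fx=3,fy=3));np.savez(n+'2.npz',**c)
"
```

```text
t 2.08 [ 0.5871 -0.0104  0.1605] psi 139.8 F [ 0.2 -0.2  1.2] w 0.0006
{"dx":-0.0005,"dy":-0.0012,"dz":0.0302,"rx":0.2,"ry":-0.2,"rz":0.0}
{"dx":-0.0011,"dy":-0.0024,"dz":0.0605,"rx":0.2,"ry":-0.2,"rz":0.0}
{"dx":-0.0011,"dy":-0.0024,"dz":0.0605,"rx":0.2,"ry":-0.2,"rz":0.0}
{"dx":-0.0011,"dy":-0.0024,"dz":0.0605,"rx":0.2,"ry":-0.2,"rz":0.0}
{"dx":-0.0011,"dy":-0.0024,"dz":0.0605,"rx":0.2,"ry":-0.2,"rz":0.0}
rows needed 2
```

View pics/wrist2.png

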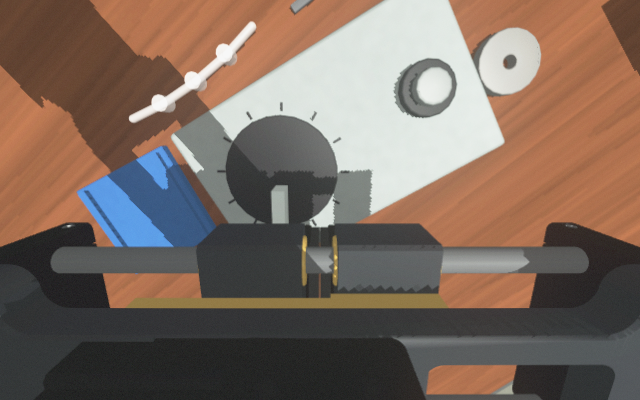

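View pics/scene2.png

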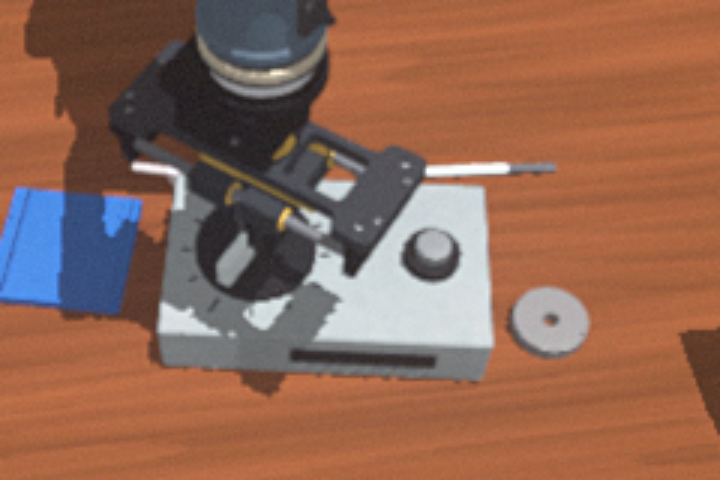

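Run:
```python
from h import *
c=dict(np.load("wrist2.npz"))
for n,p,z in(("dial left/right",(281,170),.072),("fin top far end",(280,187),.096),("key",(434,86),.082),("hous",(426,88),.078)): print(n,plane(c,p,z))
g=cv2.cvtColor(c["img"],cv2.COLOR_BGR2GRAY)
L=plane(c,(225.5,168),.072);R=plane(c,(337.5,168),.072);T=plane(c,(281,115),.072);print(L,R,(L+R)/2,T,np.linalg.norm(L-R)); 
l=plane(c,(271.5,195),.096);r=plane(c,(288.5,195),.096);print("fin",(l+r)/2,np.linalg.norm(l-r))
```

```text
dial left/right [ 0.53912599 -0.01273679  0.072     ]
fin top far end [ 0.54778654 -0.01739427  0.096     ]
key [0.56583563 0.11864331 0.082     ]
hous [0.5636517  0.11471462 0.078     ]
[ 0.50799788 -0.04697647  0.072     ] [0.56831753 0.02441506 0.072     ] [ 0.53815771 -0.01128071  0.072     ] [0.50643205 0.01679218 0.072     ] 0.09346235258391465
fin [ 0.55242483 -0.02159193  0.096     ] 0.013033196157594207
```

step_arm:
  targets:
    - {"dx": -0.001, "dy": -0.0025, "dz": 0.03, "rx": 0, "ry": 0, "rz": 0}
    - {"dx": -0.001, "dy": -0.0025, "dz": 0.05, "rx": 0, "ry": 0, "rz": 0}
    - {"dx": -0.001, "dy": -0.0025, "dz": 0.061, "rx": 0, "ry": 0, "rz": 0}
    - {"dx": -0.001, "dy": -0.0025, "dz": 0.061, "rx": 0, "ry": 0, "rz": 0}
    - {"dx": -0.001, "dy": -0.0025, "dz": 0.061, "rx": 0, "ry": 0, "rz": 0}

```text
time: 2.8
position: [0.5879, -0.0132, 0.1015]
tool_rot: [0.344, 0.939, 0.002, 0.001]
ft_force: [-0.1, -0.2, 0.4]
grip_width: 0.0003
```

```bash
cat >> h.py <<'E'
def arc(beta0,beta1,off=.020,z=.099): # beta: clockwise angle (deg) from fin start
    rows([tuple(tip(PHI0-b,off))+(z,PHI0-b+180) for b in np.linspace(beta0,beta1,6)[1:]])
def where(off=.02):
    from rig import telemetry
    o=telemetry.get_obs();R=Ro.from_quat(o["tool_rot"]).as_matrix();y=R[:2,1]/np.linalg.norm(R[:2,1]);x=R[:2,0]
    d=o["position"][:2]-AX
    print("beta(tool) %.1f radial %.4f offset %.4f"%(PHI0+180-np.degrees(np.arctan2(R[1,0],R[0,0])),-d@x,d@y),"F tool",Ro.from_quat(o["tool_rot"]).inv().apply(o["ft_force"]).round(1))
E
python3 -c "
from h import *
show();where()
t=tip(PHI0,.0235);go(*t,.099,PHI0+180)
from rig import viewer
for n in('wrist','scene'):
    c=viewer.camera(n);cv2.imwrite('pics/%s3.png'%n,c['img'] if n=='wrist' else cv2.resize(c['img'][100:260,240:480],None,fx=3,fy=3));np.savez(n+'3.npz',**c)
"
```

```text
t 2.80 [ 0.5879 -0.0132  0.1015] psi 139.8 F [-0.1 -0.2  0.4] w 0.0003
beta(tool) 0.0 radial 0.0335 offset 0.0307 F tool [-0.1 -0.3 -0.4]
{"dx":0.0015,"dy":-0.0072,"dz":0.0025,"rx":0.3,"ry":0.1,"rz":-0.0}
{"dx":0.0015,"dy":-0.0072,"dz":0.0025,"rx":0.3,"ry":0.1,"rz":-0.0}
{"dx":0.0015,"dy":-0.0072,"dz":0.0025,"rx":0.3,"ry":0.1,"rz":-0.0}
{"dx":0.0015,"dy":-0.0072,"dz":0.0025,"rx":0.3,"ry":0.1,"rz":-0.0}
{"dx":0.0015,"dy":-0.0072,"dz":0.0025,"rx":0.3,"ry":0.1,"rz":-0.0}
rows needed 1
```

View pics/wrist3.png

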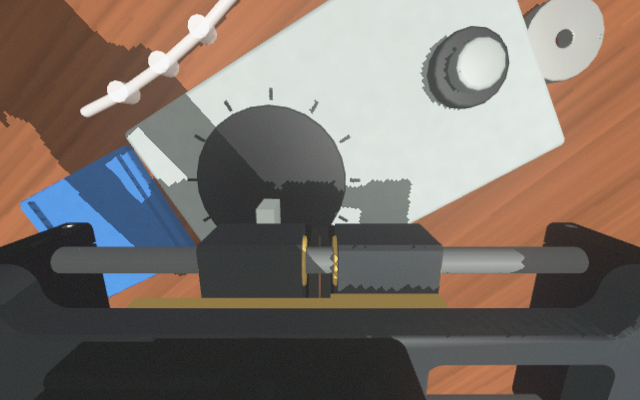

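View pics/scene3.png

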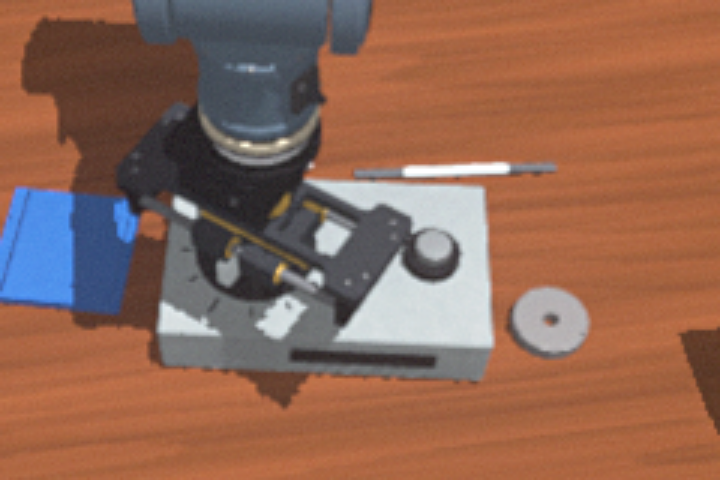

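step_arm:
  targets:
    - {"dx": 0.001, "dy": -0.002, "dz": 0.0015, "rx": 0, "ry": 0, "rz": 0}
    - {"dx": 0.0015, "dy": -0.004, "dz": 0.0025, "rx": 0, "ry": 0, "rz": 0}
    - {"dx": 0.0015, "dy": -0.006, "dz": 0.0025, "rx": 0, "ry": 0, "rz": 0}
    - {"dx": 0.0015, "dy": -0.008, "dz": 0.0025, "rx": 0, "ry": 0, "rz": 0}
    - {"dx": 0.0015, "dy": -0.009, "dz": 0.0025, "rx": 0, "ry": 0, "rz": 0}

```text
time: 3.52
position: [0.5808, -0.0191, 0.0989]
tool_rot: [0.344, 0.939, 0.002, 0.001]
ft_force: [0.0, -0.1, -0.2]
grip_width: 0.0007
```

```bash
python3 -c "
from h import *
show();where();arc(0,12)"
```

```text
t 3.52 [ 0.5808 -0.0191  0.0989] psi 139.8 F [ 0.  -0.1 -0.2] w 0.0007
beta(tool) 0.0 radial 0.0319 offset 0.0216 F tool [-0.1 -0.   0.2]
{"dx":-0.0009,"dy":-0.0029,"dz":-0.0001,"rx":0.3,"ry":0.1,"rz":2.4}
{"dx":-0.0017,"dy":-0.0043,"dz":-0.0001,"rx":0.3,"ry":0.0,"rz":4.8}
{"dx":-0.0023,"dy":-0.0057,"dz":-0.0001,"rx":0.3,"ry":0.0,"rz":7.2}
{"dx":-0.0030,"dy":-0.0072,"dz":-0.0001,"rx":0.3,"ry":0.0,"rz":9.6}
{"dx":-0.0036,"dy":-0.0086,"dz":-0.0001,"rx":0.3,"ry":0.0,"rz":12.0}
```

step_arm:
  targets:
    - {"dx": -0.001, "dy": -0.003, "dz": 0, "rx": 0, "ry": 0, "rz": 2.4}
    - {"dx": -0.0015, "dy": -0.0045, "dz": 0, "rx": 0, "ry": 0, "rz": 4.8}
    - {"dx": -0.0025, "dy": -0.0055, "dz": 0, "rx": 0, "ry": 0, "rz": 7.2}
    - {"dx": -0.003, "dy": -0.007, "dz": 0, "rx": 0, "ry": 0, "rz": 9.6}
    - {"dx": -0.0035, "dy": -0.0085, "dz": 0, "rx": 0, "ry": 0, "rz": 12}

```text
time: 4.15
position: [0.5788, -0.0272, 0.099]
tool_rot: [0.442, 0.897, 0.003, 0.002]
ft_force: [1.5, 3.6, 0.4]
grip_width: 0.0003
```

```bash
cat > look.py <<'E'
import sys
from h import *
from rig import viewer
show();where()
k=sys.argv[1]
c=viewer.camera('wrist');cv2.imwrite('pics/w%s.png'%k,c['img'][:320]);np.savez('w.npz',**c)
b0,b1=map(float,sys.argv[2:4]);off=float(sys.argv[4]) if len(sys.argv)>4 else .02
arc(b0,b1,off)
E
python3 look.py a 12 22
```

```text
t 4.15 [ 0.5788 -0.0272  0.099 ] psi 127.6 F [1.5 3.6 0.4] w 0.0003
beta(tool) 12.2 radial 0.0319 offset 0.0214 F tool [ 2.   3.4 -0.4]
{"dx":-0.0007,"dy":-0.0020,"dz":-0.0001,"rx":0.4,"ry":0.0,"rz":1.7}
{"dx":-0.0013,"dy":-0.0032,"dz":-0.0001,"rx":0.4,"ry":-0.0,"rz":3.7}
{"dx":-0.0019,"dy":-0.0044,"dz":-0.0001,"rx":0.4,"ry":-0.0,"rz":5.7}
{"dx":-0.0025,"dy":-0.0055,"dz":-0.0001,"rx":0.4,"ry":-0.0,"rz":7.7}
{"dx":-0.0030,"dy":-0.0068,"dz":-0.0001,"rx":0.4,"ry":-0.0,"rz":9.7}
```

View pics/wa.png

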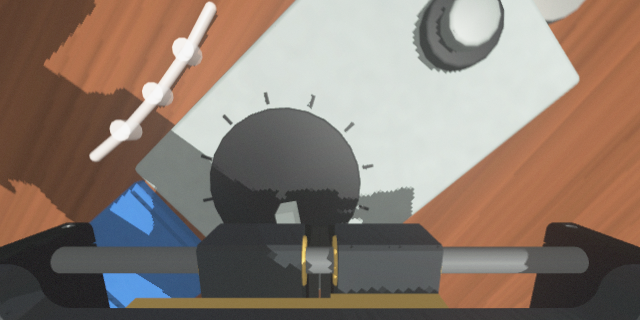

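step_arm:
  targets:
    - {"dx": -0.0007, "dy": -0.002, "dz": 0, "rx": 0, "ry": 0, "rz": 1.7}
    - {"dx": -0.0013, "dy": -0.003, "dz": 0, "rx": 0, "ry": 0, "rz": 3.7}
    - {"dx": -0.0019, "dy": -0.0045, "dz": 0, "rx": 0, "ry": 0, "rz": 5.7}
    - {"dx": -0.0025, "dy": -0.0055, "dz": 0, "rx": 0, "ry": 0, "rz": 7.7}
    - {"dx": -0.0025, "dy": -0.0055, "dz": 0, "rx": 0, "ry": 0, "rz": 7.7}

```text
time: 4.82
position: [0.5755, -0.0332, 0.0989]
tool_rot: [0.501, 0.865, 0.003, 0.001]
ft_force: [0.5, 0.6, -0.3]
grip_width: 0.0005
```

```bash
python3 look.py b 20 32
```

```text
t 4.83 [ 0.5755 -0.0332  0.0989] psi 119.8 F [ 0.5  0.6 -0.3] w 0.0005
beta(tool) 20.0 radial 0.0322 offset 0.0196 F tool [0.3 0.7 0.3]
{"dx":-0.0006,"dy":-0.0010,"dz":-0.0001,"rx":0.4,"ry":-0.0,"rz":2.4}
{"dx":-0.0013,"dy":-0.0024,"dz":-0.0001,"rx":0.4,"ry":-0.1,"rz":4.8}
{"dx":-0.0020,"dy":-0.0038,"dz":-0.0001,"rx":0.4,"ry":-0.1,"rz":7.2}
{"dx":-0.0027,"dy":-0.0052,"dz":-0.0001,"rx":0.4,"ry":-0.1,"rz":9.6}
{"dx":-0.0032,"dy":-0.0067,"dz":-0.0001,"rx":0.4,"ry":-0.1,"rz":12.0}
```

View pics/wb.png

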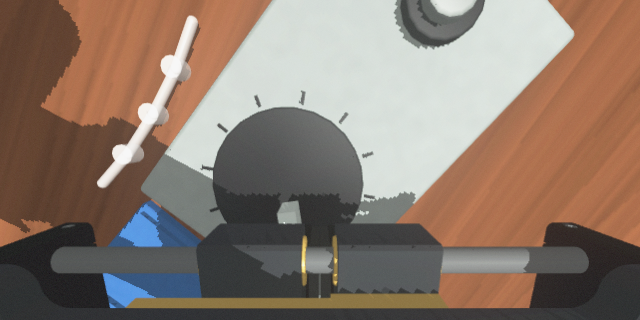

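```bash
cat > fin.py <<'E'
from h import *
import sys
c=dict(np.load('w.npz'))
for k in range(1,len(sys.argv),2):
    X=plane(c,(float(sys.argv[k]),float(sys.argv[k+1])),.096)[:2]-AX
    print("r %.4f beta %.1f"%(np.hypot(*X),PHI0-np.degrees(np.arctan2(X[1],X[0]))))
E
python3 -c "
import numpy as np,cv2
from rig import viewer
c=np.load('w.npz');i=c['img'];cv2.imwrite('pics/wb2.png',cv2.resize(i[170:235,230:370],None,fx=5,fy=5))
for n,(x0,y0,x1,y1) in(('scene',(290,150,410,230)),('top',(230,170,370,270))):
    c=viewer.camera(n);cv2.imwrite('pics/b_%s.png'%n,cv2.resize(c['img'][y0:y1,x0:x1],None,fx=5,fy=5))
"
```

```text
(no output)
```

View pics/wb2.png

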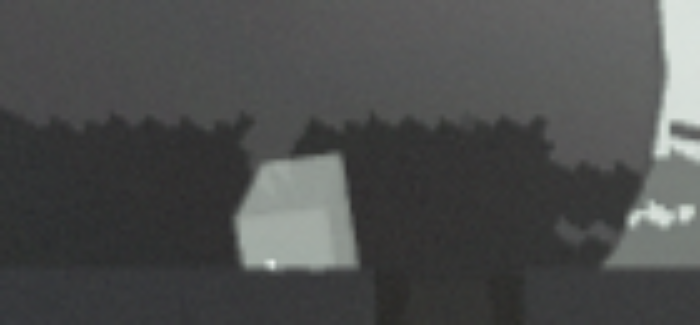

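View pics/b_scene.png

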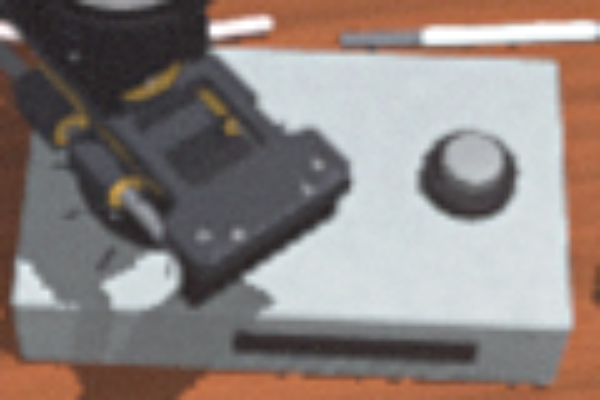

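View pics/b_top.png

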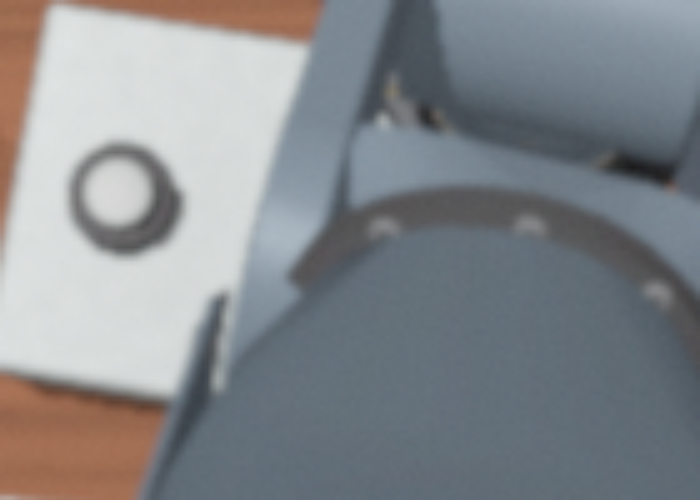

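```bash
python3 -c "
from h import *
c=dict(np.load('w.npz'))
f=lambda a,b,z:plane(c,(230+(a+.5)/5-.5,170+(b+.5)/5-.5),z)[:2]
for A,B,z in(((242,215),(332,205),.096),((262,160),(342,153),.072)):
  a=f(*A,z);b=f(*B,z);e=b-a; m=(a+b)/2-AX
  print(a,b,'len',np.hypot(*e),'mid beta',PHI0-np.degrees(np.arctan2(m[1],m[0])),np.hypot(*m),'edge-> fin beta',PHI0-(np.degrees(np.arctan2(e[1],e[0]))-90), PHI0-(np.degrees(np.arctan2(e[1],e[0]))+90))
"
```

```text
[ 0.5433838  -0.02478108] [ 0.55141207 -0.01887725] len 0.009965356913649207 mid beta 14.151594328440552 0.008404005015818677 edge-> fin beta 13.470011617069474 -166.52998838293053
[ 0.54273777 -0.0251479 ] [ 0.55107563 -0.01933031] len 0.0101668211416882 mid beta 18.46966494035616 0.008474881875945622 edge-> fin beta 14.895313617147664 -165.10468638285232
```

```bash
python3 -c "
from h import *
where();rows([tuple(tip(PHI0-b,o))+(.099,PHI0-b+180) for b,o in((19,.0185),(19,.0175),(19,.0165),(19,.0155),(19,.0155))])"
```

```text
beta(tool) 20.0 radial 0.0321 offset 0.0197 F tool [-0.2 -0.4  0.3]
{"dx":0.0004,"dy":-0.0006,"dz":-0.0001,"rx":0.4,"ry":-0.0,"rz":-1.0}
{"dx":0.0004,"dy":-0.0016,"dz":-0.0001,"rx":0.4,"ry":-0.0,"rz":-1.0}
{"dx":0.0004,"dy":-0.0026,"dz":-0.0001,"rx":0.4,"ry":-0.0,"rz":-1.0}
{"dx":0.0004,"dy":-0.0036,"dz":-0.0002,"rx":0.4,"ry":-0.0,"rz":-1.0}
{"dx":0.0004,"dy":-0.0036,"dz":-0.0002,"rx":0.4,"ry":-0.0,"rz":-1.0}
```

step_arm:
  targets:
    - {"dx": 0.0005, "dy": -0.0006, "dz": 0, "rx": 0, "ry": 0, "rz": -1}
    - {"dx": 0.0005, "dy": -0.0016, "dz": 0, "rx": 0, "ry": 0, "rz": -1}
    - {"dx": 0.0005, "dy": -0.0026, "dz": 0, "rx": 0, "ry": 0, "rz": -1}
    - {"dx": 0.0005, "dy": -0.0036, "dz": 0, "rx": 0, "ry": 0, "rz": -1}
    - {"dx": 0.0005, "dy": -0.0036, "dz": 0, "rx": 0, "ry": 0, "rz": -1}

```text
time: 5.6
position: [0.5715, -0.0343, 0.0987]
tool_rot: [0.494, 0.87, 0.003, 0.001]
ft_force: [0.4, -0.4, 0.1]
grip_width: 0.0004
```

```bash
cat > look.py <<'E'
import sys
from h import *
from rig import viewer
show();where()
k=sys.argv[1]
c=viewer.camera('wrist');np.savez('w.npz',**c)
cv2.imwrite('pics/w%s.png'%k,cv2.resize(c['img'][170:235,230:370],None,fx=5,fy=5))
b0,b1=map(float,sys.argv[2:4]);off=float(sys.argv[4])
arc(b0,b1,off)
E
cat > edge.py <<'E'
import sys
from h import *
c=dict(np.load('w.npz'));v=list(map(float,sys.argv[1:5]));z=float(sys.argv[5]) if len(sys.argv)>5 else .096
f=lambda a,b:plane(c,(230+(a+.5)/5-.5,170+(b+.5)/5-.5),z)[:2]
a=f(*v[:2]);b=f(*v[2:]);e=b-a;m=(a+b)/2-AX
w=lambda x:(x+180)%360-180
print('len',np.hypot(*e),'mid beta',w(PHI0-np.degrees(np.arctan2(m[1],m[0]))),np.hypot(*m),'edge beta',w(PHI0-(np.degrees(np.arctan2(e[1],e[0]))-90)))
E
python3 look.py c 19 30 .0155
```

```text
t 5.60 [ 0.5715 -0.0343  0.0987] psi 120.8 F [ 0.4 -0.4  0.1] w 0.0004
beta(tool) 19.0 radial 0.0315 offset 0.0150 F tool [-0.5  0.1 -0.1]
{"dx":-0.0010,"dy":-0.0009,"dz":-0.0003,"rx":0.3,"ry":-0.1,"rz":2.2}
{"dx":-0.0016,"dy":-0.0021,"dz":-0.0003,"rx":0.3,"ry":-0.1,"rz":4.4}
{"dx":-0.0020,"dy":-0.0034,"dz":-0.0003,"rx":0.3,"ry":-0.1,"rz":6.6}
{"dx":-0.0025,"dy":-0.0047,"dz":-0.0003,"rx":0.3,"ry":-0.1,"rz":8.8}
{"dx":-0.0028,"dy":-0.0060,"dz":-0.0003,"rx":0.3,"ry":-0.1,"rz":11.0}
```

View pics/wc.png

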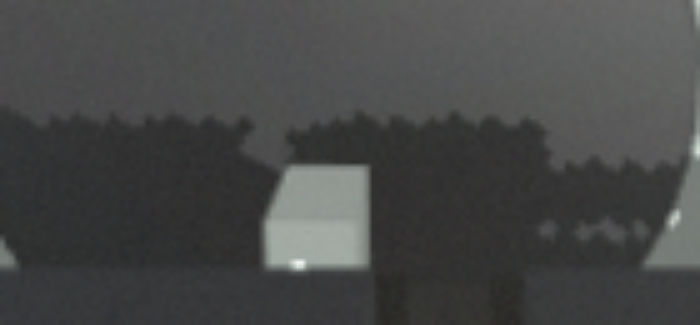

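```bash
python3 edge.py 265 219 350 219; python3 edge.py 287 165 369 165 .072; python3 look.py d 19 30 .0155
```

```text
len 0.009328517723224364 mid beta 28.809540671766 0.00867249652081007 edge beta 19.022335475961853
len 0.010365687635956595 mid beta 26.159079529441698 0.008788903308734155 edge beta 19.010487455984702
t 5.65 [ 0.5717 -0.0343  0.0987] psi 120.8 F [0.2 1.3 0.3] w 0.0002
beta(tool) 19.0 radial 0.0315 offset 0.0151 F tool [ 1.   0.8 -0.3]
{"dx":-0.0010,"dy":-0.0010,"dz":-0.0003,"rx":0.3,"ry":-0.1,"rz":2.2}
{"dx":-0.0015,"dy":-0.0022,"dz":-0.0003,"rx":0.3,"ry":-0.1,"rz":4.4}
{"dx":-0.0019,"dy":-0.0035,"dz":-0.0003,"rx":0.3,"ry":-0.1,"rz":6.6}
{"dx":-0.0024,"dy":-0.0048,"dz":-0.0003,"rx":0.3,"ry":-0.1,"rz":8.8}
{"dx":-0.0027,"dy":-0.0061,"dz":-0.0003,"rx":0.3,"ry":-0.1,"rz":11.0}
```

View pics/wd.png

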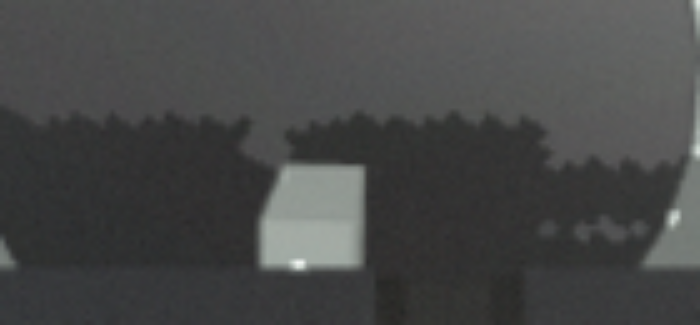

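step_arm:
  targets:
    - {"dx": 0, "dy": 0, "dz": 0, "rx": 0, "ry": 0, "rz": 0}
    - {"dx": 0, "dy": 0, "dz": 0, "rx": 0, "ry": 0, "rz": 0}
    - {"dx": 0, "dy": 0, "dz": 0, "rx": 0, "ry": 0, "rz": 0}
    - {"dx": 0, "dy": 0, "dz": 0, "rx": 0, "ry": 0, "rz": 0}
    - {"dx": 0, "dy": 0, "dz": 0, "rx": 0, "ry": 0, "rz": 0}

```text
time: 6.32
position: [0.5718, -0.0344, 0.0988]
tool_rot: [0.494, 0.87, 0.003, 0.001]
ft_force: [-0.5, -1.1, 0.5]
grip_width: 0.0004
```

```bash
python3 look.py e 19 30 .0155; python3 -c "
from h import *
a=np.load('w.npz')['img'];b=np.load('wrist2.npz')['img']
cv2.imwrite('pics/e2.png',np.vstack([cv2.resize(x[90:230,200:380],None,fx=2,fy=2) for x in(a,b)]))"
```

```text
t 6.33 [ 0.5718 -0.0344  0.0988] psi 120.8 F [-0.5 -1.1  0.5] w 0.0004
beta(tool) 19.0 radial 0.0316 offset 0.0152 F tool [-0.7 -1.  -0.5]
{"dx":-0.0010,"dy":-0.0010,"dz":-0.0003,"rx":0.3,"ry":-0.1,"rz":2.2}
{"dx":-0.0015,"dy":-0.0022,"dz":-0.0003,"rx":0.3,"ry":-0.1,"rz":4.4}
{"dx":-0.0019,"dy":-0.0035,"dz":-0.0003,"rx":0.3,"ry":-0.1,"rz":6.6}
{"dx":-0.0024,"dy":-0.0048,"dz":-0.0003,"rx":0.3,"ry":-0.1,"rz":8.8}
{"dx":-0.0027,"dy":-0.0061,"dz":-0.0003,"rx":0.3,"ry":-0.1,"rz":11.0}
```

View pics/we.png

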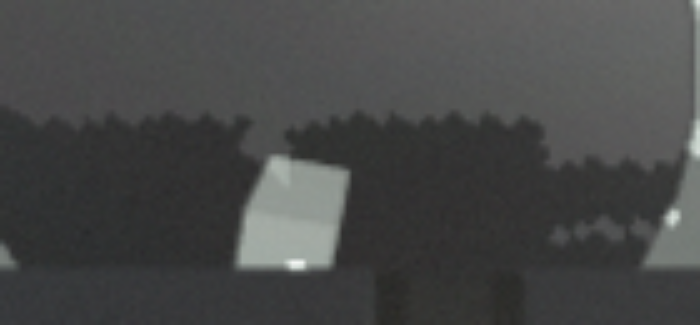

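View pics/e2.png

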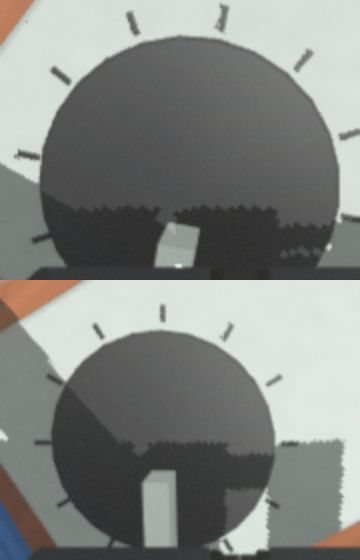

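```bash
python3 edge.py 246 209 336 224; python3 edge.py 273 155 349 171 .072
```

```text
len 0.00997725993773847 mid beta 38.909065761017814 0.008951582354062461 edge beta 28.94615589228232
len 0.00978222886022931 mid beta 38.155831933730354 0.009129676399518534 edge beta 31.3561249916807
```

```bash
python3 -c "
from h import *
arc(19,39,.0155)"
```

```text
{"dx":-0.0014,"dy":-0.0020,"dz":-0.0003,"rx":0.3,"ry":-0.1,"rz":4.0}
{"dx":-0.0022,"dy":-0.0044,"dz":-0.0003,"rx":0.3,"ry":-0.1,"rz":8.0}
{"dx":-0.0029,"dy":-0.0067,"dz":-0.0003,"rx":0.3,"ry":-0.1,"rz":12.0}
{"dx":-0.0034,"dy":-0.0092,"dz":-0.0003,"rx":0.3,"ry":-0.1,"rz":16.0}
{"dx":-0.0037,"dy":-0.0116,"dz":-0.0003,"rx":0.3,"ry":-0.1,"rz":20.0}
```

step_arm:
  targets:
    - {"dx": -0.0014, "dy": -0.002, "dz": 0, "rx": 0, "ry": 0, "rz": 4}
    - {"dx": -0.0022, "dy": -0.0044, "dz": 0, "rx": 0, "ry": 0, "rz": 8}
    - {"dx": -0.003, "dy": -0.0067, "dz": 0, "rx": 0, "ry": 0, "rz": 12}
    - {"dx": -0.0034, "dy": -0.0092, "dz": 0, "rx": 0, "ry": 0, "rz": 16}
    - {"dx": -0.0037, "dy": -0.0116, "dz": 0, "rx": 0, "ry": 0, "rz": 20}

```text
time: 7.0
position: [0.5665, -0.0427, 0.0989]
tool_rot: [0.639, 0.769, 0.006, 0.003]
ft_force: [8.3, 5.4, -3.1]
grip_width: 0.0
```

```bash
python3 look.py f 39 50 .0155
```

```text
t 7.00 [ 0.5665 -0.0427  0.0989] psi 100.6 F [ 8.3  5.4 -3.1] w 0.0000
beta(tool) 39.2 radial 0.0316 offset 0.0185 F tool [3.8 9.1 3.3]
{"dx":-0.0007,"dy":-0.0033,"dz":-0.0002,"rx":0.6,"ry":-0.2,"rz":2.0}
{"dx":-0.0012,"dy":-0.0045,"dz":-0.0002,"rx":0.6,"ry":-0.2,"rz":4.2}
{"dx":-0.0017,"dy":-0.0058,"dz":-0.0002,"rx":0.5,"ry":-0.2,"rz":6.4}
{"dx":-0.0021,"dy":-0.0071,"dz":-0.0002,"rx":0.5,"ry":-0.2,"rz":8.6}
{"dx":-0.0025,"dy":-0.0084,"dz":-0.0002,"rx":0.5,"ry":-0.2,"rz":10.8}
```

View pics/wf.png

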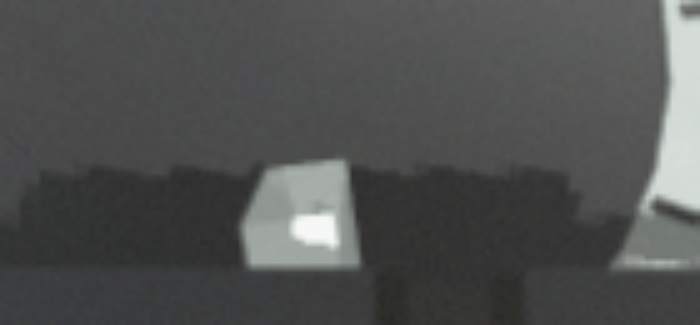

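step_arm:
  targets:
    - {"dx": -0.0007, "dy": -0.0033, "dz": 0, "rx": 0, "ry": 0, "rz": 1.5}
    - {"dx": -0.0012, "dy": -0.0043, "dz": 0, "rx": 0, "ry": 0, "rz": 3}
    - {"dx": -0.0015, "dy": -0.0052, "dz": 0, "rx": 0, "ry": 0, "rz": 5}
    - {"dx": -0.0018, "dy": -0.006, "dz": 0, "rx": 0, "ry": 0, "rz": 7}
    - {"dx": -0.002, "dy": -0.0067, "dz": 0, "rx": 0, "ry": 0, "rz": 8}

```text
time: 7.68
position: [0.5592, -0.0465, 0.0989]
tool_rot: [0.692, 0.722, 0.005, 0.002]
ft_force: [1.9, -0.5, 0.2]
grip_width: 0.0004
```

```bash
python3 look.py g 47 53 .0155
```

```text
t 7.67 [ 0.5592 -0.0465  0.0989] psi 92.5 F [ 1.9 -0.5  0.2] w 0.0004
beta(tool) 47.3 radial 0.0322 offset 0.0153 F tool [-0.6  1.9 -0.2]
{"dx":-0.0001,"dy":-0.0002,"dz":-0.0002,"rx":0.5,"ry":-0.2,"rz":0.9}
{"dx":-0.0004,"dy":-0.0008,"dz":-0.0002,"rx":0.5,"ry":-0.3,"rz":2.1}
{"dx":-0.0007,"dy":-0.0015,"dz":-0.0002,"rx":0.5,"ry":-0.3,"rz":3.3}
{"dx":-0.0009,"dy":-0.0022,"dz":-0.0002,"rx":0.5,"ry":-0.3,"rz":4.5}
{"dx":-0.0012,"dy":-0.0029,"dz":-0.0002,"rx":0.5,"ry":-0.3,"rz":5.7}
```

View pics/wg.png

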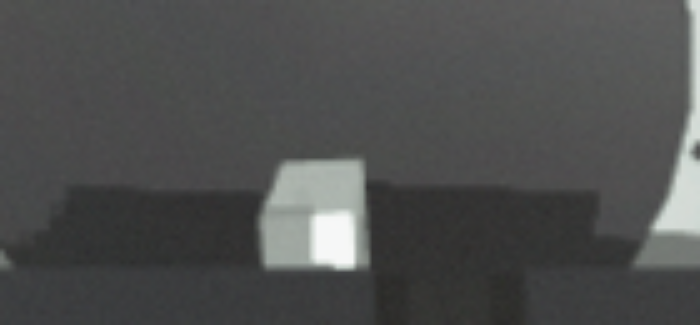

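step_arm:
  targets:
    - {"dx": -0.0001, "dy": -0.0004, "dz": 0, "rx": 0, "ry": 0, "rz": 1}
    - {"dx": -0.0004, "dy": -0.001, "dz": 0, "rx": 0, "ry": 0, "rz": 2}
    - {"dx": -0.0004, "dy": -0.001, "dz": 0, "rx": 0, "ry": 0, "rz": 2}
    - {"dx": -0.0004, "dy": -0.001, "dz": 0, "rx": 0, "ry": 0, "rz": 2}
    - {"dx": -0.0004, "dy": -0.001, "dz": 0, "rx": 0, "ry": 0, "rz": 2}

```text
time: 8.35
position: [0.558, -0.0469, 0.0988]
tool_rot: [0.704, 0.71, 0.005, 0.001]
ft_force: [0.3, -0.7, 0.1]
grip_width: 0.0005
```

```bash
python3 look.py h 49 69 .0155
```

```text
t 8.35 [ 0.558  -0.0469  0.0988] psi 90.5 F [ 0.3 -0.7  0.1] w 0.0005
beta(tool) 49.3 radial 0.0320 offset 0.0152 F tool [-0.7  0.3 -0.1]
{"dx":-0.0009,"dy":-0.0018,"dz":-0.0002,"rx":0.5,"ry":-0.3,"rz":3.7}
{"dx":-0.0018,"dy":-0.0042,"dz":-0.0003,"rx":0.4,"ry":-0.3,"rz":7.7}
{"dx":-0.0025,"dy":-0.0065,"dz":-0.0003,"rx":0.4,"ry":-0.3,"rz":11.7}
{"dx":-0.0030,"dy":-0.0090,"dz":-0.0003,"rx":0.4,"ry":-0.3,"rz":15.7}
{"dx":-0.0033,"dy":-0.0114,"dz":-0.0003,"rx":0.4,"ry":-0.3,"rz":19.7}
```

View pics/wh.png

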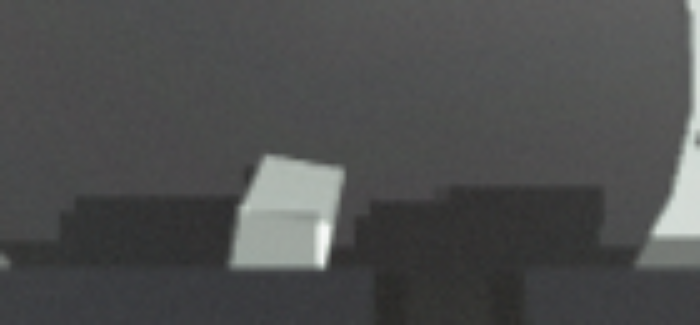

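```bash
python3 edge.py 266 154 344 169 .072
```

```text
len 0.010002836281004452 mid beta 70.48631758509458 0.009935245451222671 edge beta 60.71331213622224
```

step_arm:
  targets:
    - {"dx": -0.0009, "dy": -0.0018, "dz": 0, "rx": 0, "ry": 0, "rz": 4}
    - {"dx": -0.0018, "dy": -0.0042, "dz": 0, "rx": 0, "ry": 0, "rz": 8}
    - {"dx": -0.0025, "dy": -0.0065, "dz": 0, "rx": 0, "ry": 0, "rz": 12}
    - {"dx": -0.003, "dy": -0.009, "dz": 0, "rx": 0, "ry": 0, "rz": 15}
    - {"dx": -0.0033, "dy": -0.0114, "dz": 0, "rx": 0, "ry": 0, "rz": 18}

```text
time: 9.02
position: [0.5492, -0.0507, 0.099]
tool_rot: [0.807, 0.59, 0.007, 0.003]
ft_force: [5.8, 0.8, -3.9]
grip_width: 0.0005
```

```bash
python3 look.py i 69 77 .0155
```

```text
t 9.03 [ 0.5492 -0.0507  0.099 ] psi 72.3 F [ 5.8  0.8 -3.9] w 0.0005
beta(tool) 67.5 radial 0.0320 offset 0.0172 F tool [2.5 5.2 3.9]
{"dx":-0.0008,"dy":-0.0035,"dz":-0.0000,"rx":0.7,"ry":-0.5,"rz":3.1}
{"dx":-0.0012,"dy":-0.0044,"dz":-0.0000,"rx":0.7,"ry":-0.5,"rz":4.7}
{"dx":-0.0015,"dy":-0.0053,"dz":-0.0000,"rx":0.7,"ry":-0.5,"rz":6.3}
{"dx":-0.0018,"dy":-0.0063,"dz":-0.0000,"rx":0.7,"ry":-0.5,"rz":7.9}
{"dx":-0.0021,"dy":-0.0072,"dz":-0.0001,"rx":0.7,"ry":-0.5,"rz":9.5}
```

View pics/wi.png

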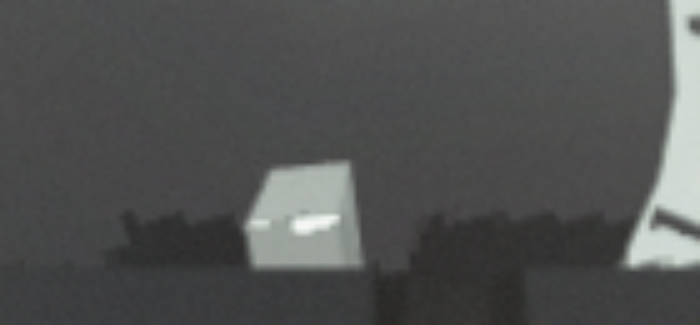

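step_arm:
  targets:
    - {"dx": -0.0008, "dy": -0.0035, "dz": 0, "rx": 0, "ry": 0, "rz": 3}
    - {"dx": -0.0012, "dy": -0.0044, "dz": 0, "rx": 0, "ry": 0, "rz": 5}
    - {"dx": -0.0016, "dy": -0.0056, "dz": 0, "rx": 0, "ry": 0, "rz": 7}
    - {"dx": -0.002, "dy": -0.0067, "dz": 0, "rx": 0, "ry": 0, "rz": 9}
    - {"dx": -0.0023, "dy": -0.0078, "dz": 0, "rx": 0, "ry": 0, "rz": 10.5}

```text
time: 9.7
position: [0.5406, -0.0506, 0.099]
tool_rot: [0.859, 0.513, 0.007, 0.002]
ft_force: [0.0, -0.5, 0.8]
grip_width: 0.0006
```

```bash
python3 look.py j 78 81 .0155
```

```text
t 9.70 [ 0.5406 -0.0506  0.099 ] psi 61.7 F [ 0.  -0.5  0.8] w 0.0006
beta(tool) 78.1 radial 0.0322 offset 0.0152 F tool [-0.4  0.3 -0.8]
{"dx":0.0001,"dy":0.0007,"dz":-0.0001,"rx":0.5,"ry":-0.6,"rz":0.4}
{"dx":-0.0001,"dy":0.0004,"dz":-0.0001,"rx":0.5,"ry":-0.6,"rz":1.0}
{"dx":-0.0002,"dy":0.0001,"dz":-0.0001,"rx":0.5,"ry":-0.6,"rz":1.6}
{"dx":-0.0004,"dy":-0.0003,"dz":-0.0001,"rx":0.5,"ry":-0.6,"rz":2.2}
{"dx":-0.0005,"dy":-0.0006,"dz":-0.0001,"rx":0.5,"ry":-0.6,"rz":2.8}
```

View pics/wj.png

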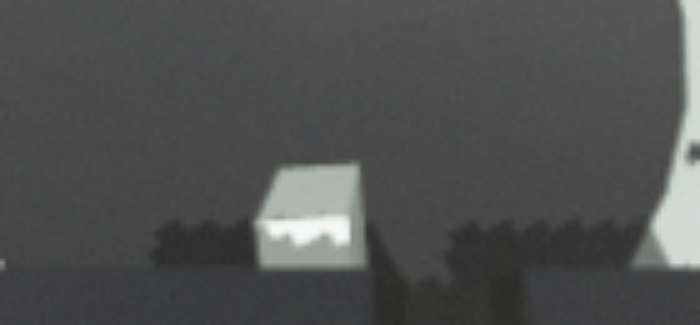

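Fin is near 76°, with force about zero. I'll hold with a tiny push and look.

step_arm:
  targets:
    - {"dx": 0, "dy": -0.0003, "dz": 0, "rx": 0, "ry": 0, "rz": 0}
    - {"dx": 0, "dy": -0.0006, "dz": 0, "rx": 0, "ry": 0, "rz": 0}
    - {"dx": 0, "dy": -0.0006, "dz": 0, "rx": 0, "ry": 0, "rz": 0}
    - {"dx": 0, "dy": -0.0006, "dz": 0, "rx": 0, "ry": 0, "rz": 0}
    - {"dx": 0, "dy": -0.0006, "dz": 0, "rx": 0, "ry": 0, "rz": 0}

```text
time: 10.38
position: [0.5394, -0.0499, 0.0988]
tool_rot: [0.859, 0.512, 0.007, 0.001]
ft_force: [0.5, -1.0, -0.2]
grip_width: 0.0006
```

```bash
python3 look.py k 78 97 .0155
```

```text
t 10.38 [ 0.5394 -0.0499  0.0988] psi 61.6 F [ 0.5 -1.  -0.2] w 0.0006
beta(tool) 78.2 radial 0.0322 offset 0.0139 F tool [-0.6  0.9  0.2]
{"dx":-0.0007,"dy":-0.0005,"dz":-0.0002,"rx":0.5,"ry":-0.6,"rz":3.6}
{"dx":-0.0016,"dy":-0.0027,"dz":-0.0002,"rx":0.5,"ry":-0.6,"rz":7.4}
{"dx":-0.0022,"dy":-0.0050,"dz":-0.0002,"rx":0.4,"ry":-0.6,"rz":11.2}
{"dx":-0.0027,"dy":-0.0073,"dz":-0.0002,"rx":0.4,"ry":-0.6,"rz":15.0}
{"dx":-0.0031,"dy":-0.0096,"dz":-0.0003,"rx":0.4,"ry":-0.6,"rz":18.8}
```

View pics/wk.png

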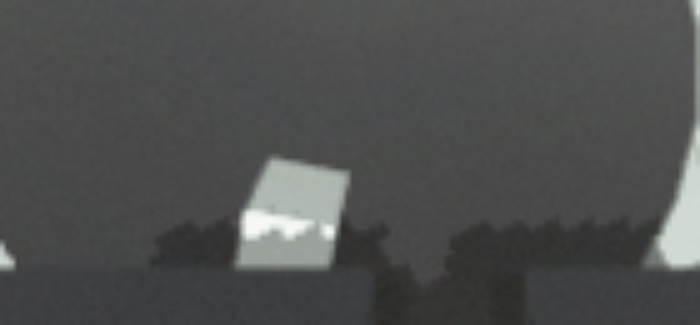

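```bash
python3 edge.py 272 157 350 173 .072
```

```text
len 0.010045650809733261 mid beta 98.68743273139233 0.010882304758168608 edge beta 90.27781019682101
```

step_arm:
  targets:
    - {"dx": -0.0007, "dy": -0.0008, "dz": 0, "rx": 0, "ry": 0, "rz": 4}
    - {"dx": -0.0016, "dy": -0.0028, "dz": 0, "rx": 0, "ry": 0, "rz": 7.5}
    - {"dx": -0.0022, "dy": -0.005, "dz": 0, "rx": 0, "ry": 0, "rz": 11}
    - {"dx": -0.0027, "dy": -0.0073, "dz": 0, "rx": 0, "ry": 0, "rz": 14}
    - {"dx": -0.003, "dy": -0.0096, "dz": 0, "rx": 0, "ry": 0, "rz": 17}

```text
time: 11.05
position: [0.5305, -0.0486, 0.0989]
tool_rot: [0.925, 0.379, 0.007, 0.001]
ft_force: [1.7, -2.6, -1.6]
grip_width: 0.0007
```

```bash
python3 look.py l 97 106 .0155
```

```text
t 11.05 [ 0.5305 -0.0486  0.0989] psi 44.6 F [ 1.7 -2.6 -1.6] w 0.0007
beta(tool) 95.2 radial 0.0321 offset 0.0155 F tool [-0.7  3.1  1.6]
{"dx":-0.0007,"dy":-0.0020,"dz":-0.0001,"rx":0.4,"ry":-0.7,"rz":3.5}
{"dx":-0.0011,"dy":-0.0031,"dz":-0.0001,"rx":0.4,"ry":-0.8,"rz":5.3}
{"dx":-0.0015,"dy":-0.0041,"dz":-0.0001,"rx":0.4,"ry":-0.8,"rz":7.1}
{"dx":-0.0019,"dy":-0.0052,"dz":-0.0002,"rx":0.4,"ry":-0.8,"rz":8.9}
{"dx":-0.0022,"dy":-0.0062,"dz":-0.0002,"rx":0.4,"ry":-0.8,"rz":10.7}
```

View pics/wl.png

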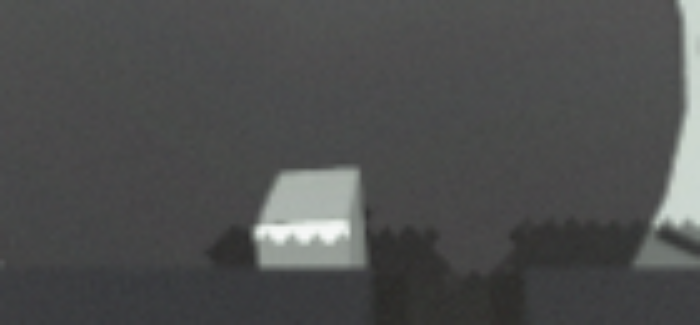

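step_arm:
  targets:
    - {"dx": -0.0007, "dy": -0.0022, "dz": 0, "rx": 0, "ry": 0, "rz": 3}
    - {"dx": -0.0011, "dy": -0.0035, "dz": 0, "rx": 0, "ry": 0, "rz": 5}
    - {"dx": -0.0015, "dy": -0.0047, "dz": 0, "rx": 0, "ry": 0, "rz": 7}
    - {"dx": -0.002, "dy": -0.0058, "dz": 0, "rx": 0, "ry": 0, "rz": 9}
    - {"dx": -0.0023, "dy": -0.0068, "dz": 0, "rx": 0, "ry": 0, "rz": 11}

```text
time: 11.72
position: [0.5243, -0.0457, 0.099]
tool_rot: [0.958, 0.287, 0.008, 0.001]
ft_force: [0.4, -1.3, 0.8]
grip_width: 0.0002
```

```bash
python3 look.py m 106 109 .0155
```

```text
t 11.72 [ 0.5243 -0.0457  0.099 ] psi 33.4 F [ 0.4 -1.3  0.8] w 0.0002
beta(tool) 106.4 radial 0.0321 offset 0.0157 F tool [-0.4  1.3 -0.8]
{"dx":0.0002,"dy":0.0004,"dz":-0.0001,"rx":0.3,"ry":-0.8,"rz":0.2}
{"dx":0.0000,"dy":0.0001,"dz":-0.0001,"rx":0.3,"ry":-0.8,"rz":0.8}
{"dx":-0.0001,"dy":-0.0003,"dz":-0.0001,"rx":0.3,"ry":-0.8,"rz":1.4}
{"dx":-0.0003,"dy":-0.0006,"dz":-0.0001,"rx":0.3,"ry":-0.8,"rz":2.0}
{"dx":-0.0004,"dy":-0.0009,"dz":-0.0001,"rx":0.3,"ry":-0.8,"rz":2.6}
```

View pics/wm.png

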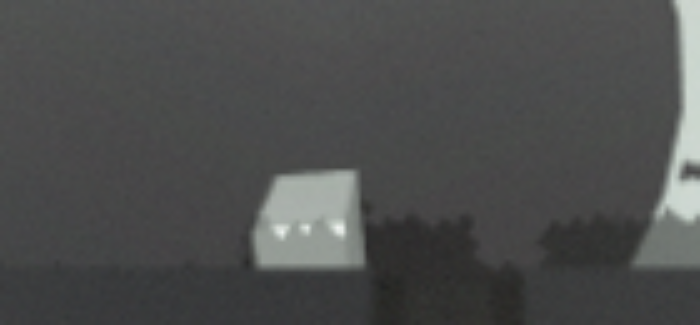

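Fin is near 104°, just short of the threshold. A small further push follows.

step_arm:
  targets:
    - {"dx": 0, "dy": -0.0005, "dz": 0, "rx": 0, "ry": 0, "rz": 0.5}
    - {"dx": -0.0002, "dy": -0.001, "dz": 0, "rx": 0, "ry": 0, "rz": 1}
    - {"dx": -0.0003, "dy": -0.0015, "dz": 0, "rx": 0, "ry": 0, "rz": 1.5}
    - {"dx": -0.0003, "dy": -0.0015, "dz": 0, "rx": 0, "ry": 0, "rz": 1.5}
    - {"dx": -0.0003, "dy": -0.0015, "dz": 0, "rx": 0, "ry": 0, "rz": 1.5}

```text
time: 12.4
position: [0.5225, -0.044, 0.0988]
tool_rot: [0.962, 0.274, 0.007, 0.0]
ft_force: [0.7, 0.2, 0.3]
grip_width: 0.0004
```

```bash
python3 look.py n 108 108 .0155
```

```text
t 12.40 [ 0.5225 -0.044   0.0988] psi 31.9 F [0.7 0.2 0.3] w 0.0004
beta(tool) 107.9 radial 0.0323 offset 0.0141 F tool [ 0.7  0.2 -0.3]
{"dx":0.0002,"dy":0.0013,"dz":-0.0002,"rx":0.2,"ry":-0.8,"rz":0.1}
{"dx":0.0002,"dy":0.0013,"dz":-0.0002,"rx":0.2,"ry":-0.8,"rz":0.1}
{"dx":0.0002,"dy":0.0013,"dz":-0.0002,"rx":0.2,"ry":-0.8,"rz":0.1}
{"dx":0.0002,"dy":0.0013,"dz":-0.0002,"rx":0.2,"ry":-0.8,"rz":0.1}
{"dx":0.0002,"dy":0.0013,"dz":-0.0002,"rx":0.2,"ry":-0.8,"rz":0.1}
```

View pics/wn.png

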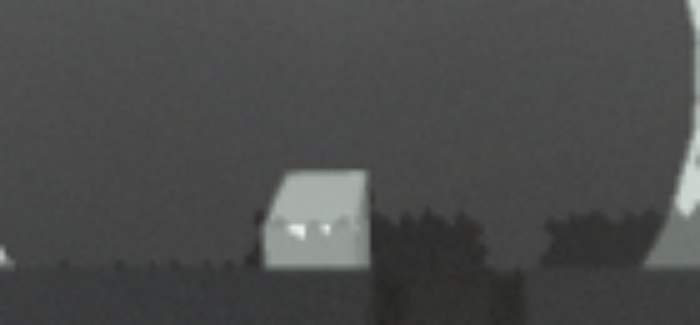

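step_arm:
  targets:
    - {"dx": 0, "dy": -0.0003, "dz": 0, "rx": 0, "ry": 0, "rz": 0}
    - {"dx": 0, "dy": -0.0006, "dz": 0, "rx": 0, "ry": 0, "rz": 0}
    - {"dx": 0, "dy": -0.0006, "dz": 0, "rx": 0, "ry": 0, "rz": 0}
    - {"dx": 0, "dy": -0.0006, "dz": 0, "rx": 0, "ry": 0, "rz": 0}
    - {"dx": 0, "dy": -0.0006, "dz": 0, "rx": 0, "ry": 0, "rz": 0}

```text
time: 13.08
position: [0.5223, -0.0435, 0.0988]
tool_rot: [0.962, 0.274, 0.007, 0.0]
ft_force: [0.0, 0.9, -0.1]
grip_width: 0.0005
```

```bash
python3 look.py o 108 108 .0155
```

```text
t 13.07 [ 0.5223 -0.0435  0.0988] psi 31.9 F [ 0.   0.9 -0.1] w 0.0005
beta(tool) 107.9 radial 0.0322 offset 0.0135 F tool [ 0.5 -0.8  0.1]
{"dx":0.0003,"dy":0.0019,"dz":-0.0002,"rx":0.2,"ry":-0.8,"rz":0.1}
{"dx":0.0003,"dy":0.0019,"dz":-0.0002,"rx":0.2,"ry":-0.8,"rz":0.1}
{"dx":0.0003,"dy":0.0019,"dz":-0.0002,"rx":0.2,"ry":-0.8,"rz":0.1}
{"dx":0.0003,"dy":0.0019,"dz":-0.0002,"rx":0.2,"ry":-0.8,"rz":0.1}
{"dx":0.0003,"dy":0.0019,"dz":-0.0002,"rx":0.2,"ry":-0.8,"rz":0.1}
```

View pics/wo.png

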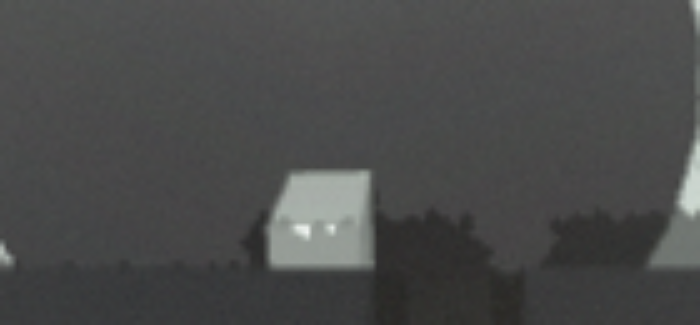

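```bash
python3 edge.py 292 171.5 371 170.5 .072;python3 edge.py 269 219 355 219 .096; python3 -c "
from h import *
i=np.load('w.npz')['img'];cv2.imwrite('pics/wo2.png',cv2.resize(i[90:240,180:400],None,fx=3,fy=3))"
```

```text
len 0.010023871951025122 mid beta 114.15389909984788 0.011251812598042124 edge beta 107.23177892796474
len 0.009464397859060357 mid beta 116.08331923079305 0.010654101891036351 edge beta 107.98787963431363
```

View pics/wo2.png

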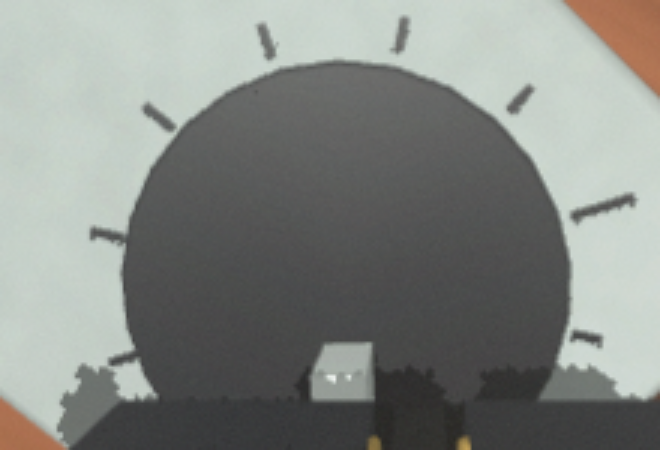

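step_arm:
  targets:
    - {"dx": 0, "dy": -0.0005, "dz": 0, "rx": 0, "ry": 0, "rz": 0.5}
    - {"dx": -0.0001, "dy": -0.001, "dz": 0, "rx": 0, "ry": 0, "rz": 1}
    - {"dx": -0.0001, "dy": -0.001, "dz": 0, "rx": 0, "ry": 0, "rz": 1}
    - {"dx": -0.0001, "dy": -0.001, "dz": 0, "rx": 0, "ry": 0, "rz": 1}
    - {"dx": -0.0001, "dy": -0.001, "dz": 0, "rx": 0, "ry": 0, "rz": 1}

```text
time: 13.75
position: [0.5216, -0.0428, 0.0988]
tool_rot: [0.964, 0.266, 0.007, 0.0]
ft_force: [0.1, 0.1, -0.7]
grip_width: 0.0004
```

```bash
python3 look.py p 108 108 .0155
```

```text
t 13.75 [ 0.5216 -0.0428  0.0988] psi 30.9 F [ 0.1  0.1 -0.7] w 0.0004
beta(tool) 108.9 radial 0.0321 offset 0.0131 F tool [ 0.1 -0.   0.7]
{"dx":0.0004,"dy":0.0029,"dz":-0.0002,"rx":0.2,"ry":-0.8,"rz":-0.9}
{"dx":0.0004,"dy":0.0029,"dz":-0.0002,"rx":0.2,"ry":-0.8,"rz":-0.9}
{"dx":0.0004,"dy":0.0029,"dz":-0.0002,"rx":0.2,"ry":-0.8,"rz":-0.9}
{"dx":0.0004,"dy":0.0029,"dz":-0.0002,"rx":0.2,"ry":-0.8,"rz":-0.9}
{"dx":0.0004,"dy":0.0029,"dz":-0.0002,"rx":0.2,"ry":-0.8,"rz":-0.9}
```

View pics/wp.png

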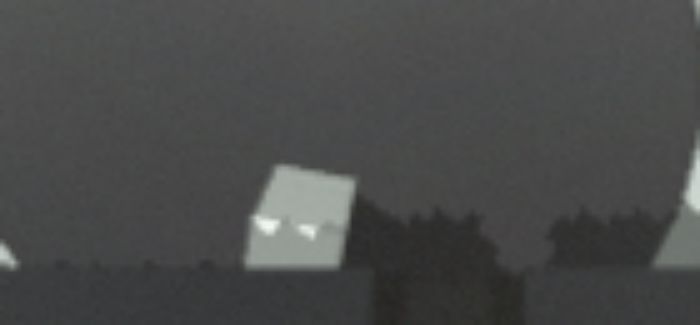

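Fourth click made. I'll back off the fin and lift clear.

step_arm:
  targets:
    - {"dx": 0, "dy": 0.006, "dz": 0, "rx": 0, "ry": 0, "rz": 0}
    - {"dx": 0, "dy": 0.012, "dz": 0, "rx": 0, "ry": 0, "rz": 0}
    - {"dx": 0, "dy": 0.012, "dz": -0.03, "rx": 0, "ry": 0, "rz": 0}
    - {"dx": 0, "dy": 0.012, "dz": -0.07, "rx": 0, "ry": 0, "rz": 0}
    - {"dx": 0, "dy": 0.012, "dz": -0.09, "rx": 0, "ry": 0, "rz": 0}

```text
time: 14.42
position: [0.5277, -0.0541, 0.1909]
tool_rot: [0.964, 0.266, 0.009, 0.001]
ft_force: [0.3, -0.4, 0.1]
grip_width: 0.0003
```

```bash
python3 look.py q 108 108 .0155 | head -2;  python3 -c "
from h import *
go(.566,.118,.15,90)
i=np.load('w.npz')['img'];cv2.imwrite('pics/wq2.png',i)"
```

```text
t 14.43 [ 0.5277 -0.0541  0.1909] psi 30.8 F [ 0.3 -0.4  0.1] w 0.0003
beta(tool) 109.0 radial 0.0328 offset 0.0260 F tool [ 0.1  0.5 -0.1]
{"dx":0.0199,"dy":-0.0215,"dz":0.0073,"rx":0.6,"ry":-1.0,"rz":-9.9}
{"dx":0.0399,"dy":-0.0431,"dz":0.0146,"rx":0.7,"ry":-1.0,"rz":-19.7}
{"dx":0.0598,"dy":-0.0646,"dz":0.0219,"rx":0.8,"ry":-0.9,"rz":-29.6}
{"dx":0.0797,"dy":-0.0862,"dz":0.0292,"rx":0.9,"ry":-0.8,"rz":-39.4}
{"dx":0.0996,"dy":-0.1077,"dz":0.0365,"rx":1.0,"ry":-0.8,"rz":-49.3}
rows needed 6
```

View pics/wq2.png

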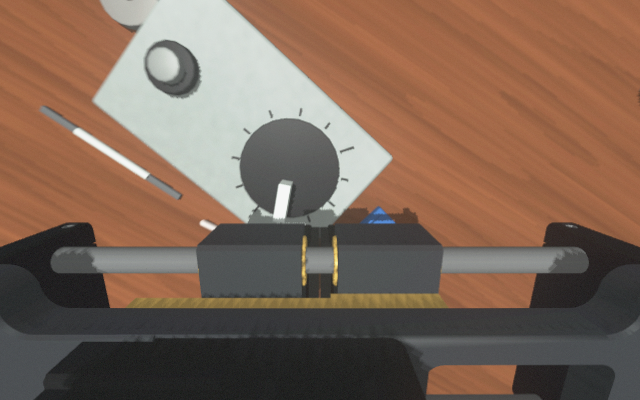

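step_arm:
  targets:
    - {"dx": 0.02, "dy": -0.0215, "dz": 0.005, "rx": 0.6, "ry": -1, "rz": -9.9}
    - {"dx": 0.04, "dy": -0.043, "dz": 0.01, "rx": 0.7, "ry": -1, "rz": -19.7}
    - {"dx": 0.06, "dy": -0.0645, "dz": 0.015, "rx": 0.8, "ry": -0.9, "rz": -29.6}
    - {"dx": 0.08, "dy": -0.086, "dz": 0.02, "rx": 0.9, "ry": -0.8, "rz": -39.4}
    - {"dx": 0.0995, "dy": -0.1075, "dz": 0.025, "rx": 1, "ry": -0.8, "rz": -49}

```text
time: 15.1
position: [0.5597, 0.0896, 0.1677]
tool_rot: [0.765, 0.644, -0.001, -0.0]
ft_force: [-0.2, -0.6, 0.5]
grip_width: 0.0005
```

```bash
python3 -c "
from h import *
from rig import viewer
show();go(.566,.118,.115,90)
c=viewer.camera('wrist');cv2.imwrite('pics/wr.png',c['img']);np.savez('w.npz',**c)
c=viewer.camera('scene');cv2.imwrite('pics/sr.png',cv2.resize(c['img'][130:250,270:450],None,fx=4,fy=4))
c=viewer.camera('top');cv2.imwrite('pics/tr.png',cv2.resize(c['img'][150:300,180:440],None,fx=3,fy=3))
"
```

```text
t 15.10 [0.5597 0.0896 0.1677] psi 80.1 F [-0.2 -0.6  0.5] w 0.0005
{"dx":0.0145,"dy":0.0007,"dz":0.0264,"rx":-0.1,"ry":0.0,"rz":-4.9}
{"dx":0.0291,"dy":0.0014,"dz":0.0527,"rx":-0.1,"ry":0.0,"rz":-9.9}
{"dx":0.0291,"dy":0.0014,"dz":0.0527,"rx":-0.1,"ry":0.0,"rz":-9.9}
{"dx":0.0291,"dy":0.0014,"dz":0.0527,"rx":-0.1,"ry":0.0,"rz":-9.9}
{"dx":0.0291,"dy":0.0014,"dz":0.0527,"rx":-0.1,"ry":0.0,"rz":-9.9}
rows needed 2
```

View pics/wr.png

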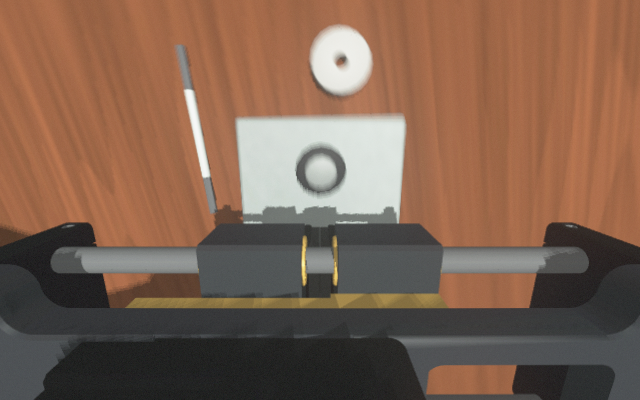

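View pics/sr.png

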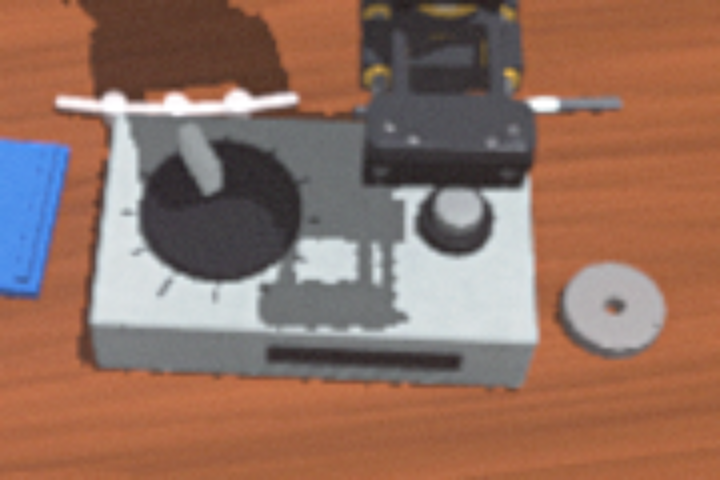

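View pics/tr.png

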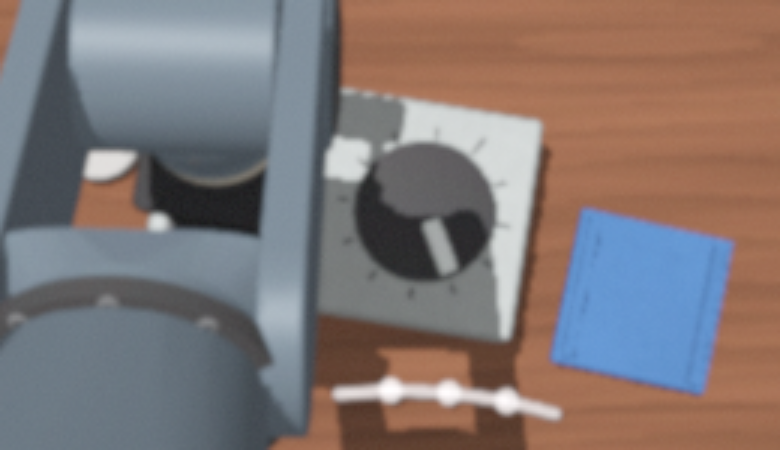

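The top view confirms it: the fin points at the fourth tick past the long one, at (453,288). Next, the key position from the wrist view.

```bash
python3 -c "
from h import *
c=dict(np.load('w.npz'))
for p in((321,168),(321,171)): print(plane(c,p,.082))
d=c['depth']
for p in((321,168),(300,175),(343,175),(321,190),(280,170)):
  o,r=ray(c,p);r=r/(c['R'][2]@r);print(p,o+r*d[p[1],p[0]])
i=c['img'];cv2.imwrite('pics/wr2.png',cv2.resize(i[130:215,270:375],None,fx=6,fy=6))"
```

```text
[0.56634664 0.1248481  0.082     ]
[0.56592619 0.12239784 0.082     ]
(321, 168) [0.56636524 0.12498572 0.08301841]
(300, 175) [0.57054739 0.15592167 0.31195779]
(343, 175) [0.5838469  0.11443607 0.07299214]
(321, 190) [0.56326606 0.10694533 0.08375343]
(280, 170) [0.52906602 0.12641246 0.05997272]
```

View pics/wr2.png

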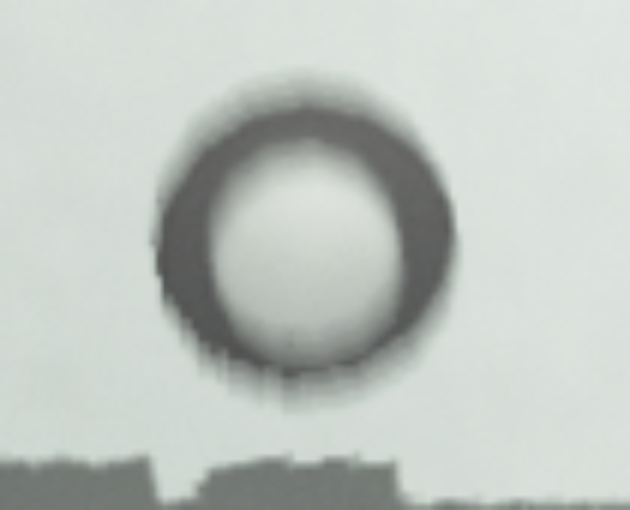

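```bash
python3 -c "
from h import *
show();go(.566,.1185,.115,90)"
```

```text
t 15.25 [0.5593 0.0898 0.1677] psi 79.9 F [ 0.6 -0.7 -0.2] w 0.0007
{"dx":0.0147,"dy":0.0008,"dz":0.0263,"rx":-0.1,"ry":0.0,"rz":-5.1}
{"dx":0.0295,"dy":0.0016,"dz":0.0527,"rx":-0.1,"ry":0.0,"rz":-10.1}
{"dx":0.0295,"dy":0.0016,"dz":0.0527,"rx":-0.1,"ry":0.0,"rz":-10.1}
{"dx":0.0295,"dy":0.0016,"dz":0.0527,"rx":-0.1,"ry":0.0,"rz":-10.1}
{"dx":0.0295,"dy":0.0016,"dz":0.0527,"rx":-0.1,"ry":0.0,"rz":-10.1}
rows needed 2
```

step_arm:
  targets:
    - {"dx": 0.015, "dy": 0.001, "dz": 0.01, "rx": 0, "ry": 0, "rz": 0}
    - {"dx": 0.0295, "dy": 0.0015, "dz": 0.03, "rx": 0, "ry": 0, "rz": 0}
    - {"dx": 0.0295, "dy": 0.0015, "dz": 0.05, "rx": 0, "ry": 0, "rz": 0}
    - {"dx": 0.0295, "dy": 0.0015, "dz": 0.0525, "rx": 0, "ry": 0, "rz": 0}
    - {"dx": 0.0295, "dy": 0.0015, "dz": 0.0525, "rx": 0, "ry": 0, "rz": 0}

```text
time: 15.88
position: [0.5658, 0.1186, 0.1146]
tool_rot: [0.767, 0.642, -0.001, -0.001]
ft_force: [-0.1, 0.1, -1.0]
grip_width: 0.0005
```

```bash
python3 -c "
from h import *
from rig import viewer
show();go(.566,.1185,.09,80)
c=viewer.camera('wrist');cv2.imwrite('pics/ws.png',c['img']);np.savez('w.npz',**c)
c=viewer.camera('scene');cv2.imwrite('pics/ss.png',cv2.resize(c['img'][130:250,270:450],None,fx=4,fy=4))
"
```

```text
t 15.88 [0.5658 0.1186 0.1146] psi 79.9 F [-0.1  0.1 -1. ] w 0.0005
{"dx":0.0000,"dy":0.0003,"dz":0.0246,"rx":-0.2,"ry":0.0,"rz":-0.1}
{"dx":0.0000,"dy":0.0003,"dz":0.0246,"rx":-0.2,"ry":0.0,"rz":-0.1}
{"dx":0.0000,"dy":0.0003,"dz":0.0246,"rx":-0.2,"ry":0.0,"rz":-0.1}
{"dx":0.0000,"dy":0.0003,"dz":0.0246,"rx":-0.2,"ry":0.0,"rz":-0.1}
{"dx":0.0000,"dy":0.0003,"dz":0.0246,"rx":-0.2,"ry":0.0,"rz":-0.1}
rows needed 1
```

View pics/ws.png

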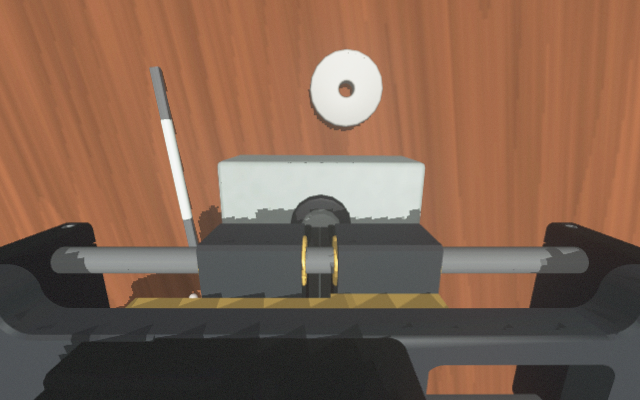

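View pics/ss.png

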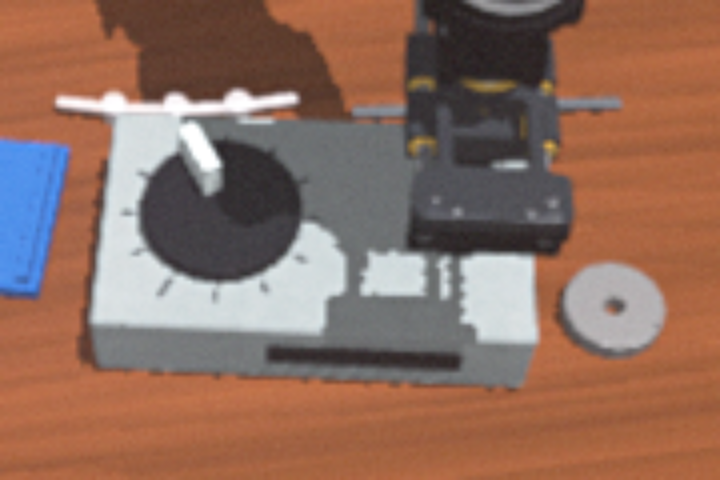

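step_arm:
  targets:
    - {"dx": 0, "dy": 0, "dz": 0.008, "rx": 0, "ry": 0, "rz": 0}
    - {"dx": 0, "dy": 0, "dz": 0.013, "rx": 0, "ry": 0, "rz": 0}
    - {"dx": 0, "dy": 0, "dz": 0.017, "rx": 0, "ry": 0, "rz": 0}
    - {"dx": 0, "dy": 0, "dz": 0.02, "rx": 0, "ry": 0, "rz": 0}
    - {"dx": 0, "dy": 0, "dz": 0.022, "rx": 0, "ry": 0, "rz": 0}

```text
time: 16.6
position: [0.5663, 0.1184, 0.0951]
tool_rot: [0.767, 0.642, -0.001, -0.0]
ft_force: [-5.2, -1.9, 22.0]
grip_width: 0.0009
```

```bash
python3 -c "
from h import *
show()"
```

```text
t 16.60 [0.5663 0.1184 0.0951] psi 79.9 F [-5.2 -1.9 22. ] w 0.0009
```

The key has bottomed out: 22 N against a 5 N spring, with the tip at 76 mm. Releasing now.

step_arm:
  targets:
    - {"dx": 0, "dy": 0, "dz": -0.003, "rx": 0, "ry": 0, "rz": 0}
    - {"dx": 0, "dy": 0, "dz": -0.01, "rx": 0, "ry": 0, "rz": 0}
    - {"dx": 0, "dy": 0, "dz": -0.03, "rx": 0, "ry": 0, "rz": 0}
    - {"dx": 0, "dy": 0, "dz": -0.07, "rx": 0, "ry": 0, "rz": 0}
    - {"dx": 0, "dy": 0, "dz": -0.11, "rx": 0, "ry": 0, "rz": 0}

```text
time: 17.23
position: [0.5662, 0.1184, 0.2056]
tool_rot: [0.767, 0.642, -0.001, -0.001]
ft_force: [0.2, 0.3, -0.1]
grip_width: 0.0004
```

step_arm:
  targets:
    - {"dx": -0.04, "dy": 0, "dz": -0.01, "rx": 0, "ry": 0, "rz": 0}
    - {"dx": -0.09, "dy": 0, "dz": -0.02, "rx": 0, "ry": 0, "rz": 0}
    - {"dx": -0.14, "dy": 0, "dz": -0.02, "rx": 0, "ry": 0, "rz": 0}
    - {"dx": -0.19, "dy": 0, "dz": -0.02, "rx": 0, "ry": 0, "rz": 0}
    - {"dx": -0.24, "dy": 0, "dz": -0.02, "rx": 0, "ry": 0, "rz": 0}

```text
time: 17.85
position: [0.5237, -0.1193, 0.2258]
tool_rot: [0.767, 0.642, -0.001, -0.001]
ft_force: [0.5, -0.6, 0.4]
grip_width: 0.0004
```

step_arm:
  targets:
    - {"dx": -0.04, "dy": 0, "dz": -0.02, "rx": 0, "ry": 0, "rz": 0}
    - {"dx": -0.08, "dy": 0, "dz": -0.02, "rx": 0, "ry": 0, "rz": 0}
    - {"dx": -0.1, "dy": 0, "dz": -0.02, "rx": 0, "ry": 0, "rz": 0}
    - {"dx": -0.1, "dy": 0, "dz": -0.02, "rx": 0, "ry": 0, "rz": 0}
    - {"dx": -0.1, "dy": 0, "dz": -0.02, "rx": 0, "ry": 0, "rz": 0}

```text
time: 18.48
position: [0.5059, -0.2162, 0.2454]
tool_rot: [0.766, 0.642, -0.001, -0.001]
ft_force: [-0.1, -0.1, 0.8]
grip_width: 0.0006
```

```bash
python3 -c "
from h import *
from rig import viewer
show()
c=viewer.camera('scene');cv2.imwrite('pics/st.png',cv2.resize(c['img'][130:250,220:450],None,fx=3,fy=3))
c=viewer.camera('top');cv2.imwrite('pics/tt.png',cv2.resize(c['img'][150:300,180:440],None,fx=3,fy=3))
d=c['depth'];d0=np.load('top0.npz')['depth']
for p in((253,208),(232,220),(420,240),(213,196)): print(p,d[p[1],p[0]],d0[p[1],p[0]])
"
```

```text
t 18.48 [ 0.5059 -0.2162  0.2454] psi 79.9 F [-0.1 -0.1  0.8] w 0.0006
(253, 208) 0.91998345 0.919544
(232, 220) 0.93754065 0.9377231
(420, 240) 0.9925479 0.98888385
(213, 196) 1.0058737 1.0083402
```

View pics/st.png

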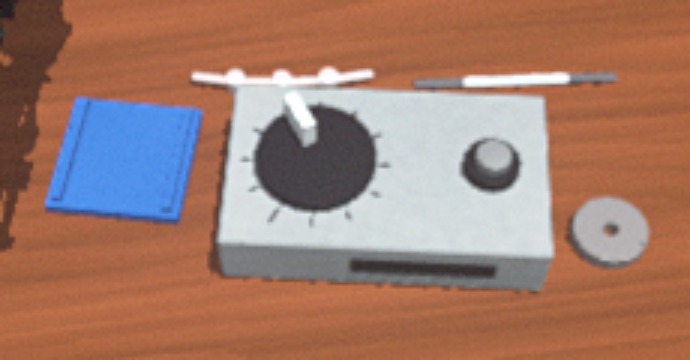

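View pics/tt.png

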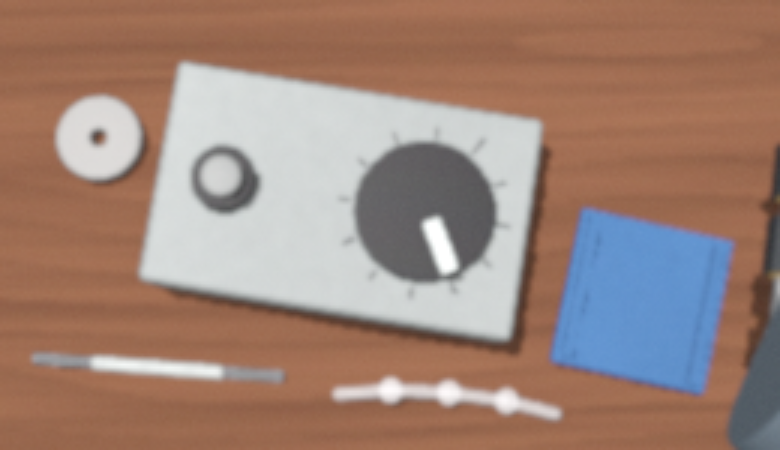

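The top view shows the fin at the fourth tick (453,288) and the key up at (220,174). The loose items lie where they were and the hand is clear, so I'm handing in.

```bash
python3 -c "
from rig import robot
print(robot.hand_in())"
```

```text
the job is handed in; nothing more can be done
None
```

The dial is four clicks clockwise, resting in its fourth stop. The start key was pressed once and is back up, and I handed the job in at about 18.6 s of the 54 s allowed.

- **Dial:** I pushed the fin's rear face with the closed fingertips, one click at a time. After each of the first three clicks the wrist camera put the fin near 30°, 61° and 90°. For the fourth, I read the tick marks: the last top view shows the fin at the fourth tick past the long one. The fourth click was slow to spring ahead. The fin hung near 107° with almost no force until I gave it about 1 mm more.
- **Start key:** I pressed it until it bottomed out, at about 22 N against the 5 N spring, with the fingertip at 76 mm as expected for full travel. Afterwards the camera depth at the key matched the reading before the press to within 1 mm, so it sprang back.
- **Loose items and hand:** The rod model, file, wheel and tray look unmoved in the top view. The hand is well clear, and the force reading is down to its noise level.

One disagreement: the dial-axis position differed by about 4 mm between the top and scene cameras. I used the average, and the wrist view agreed with it.

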